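Refit the filter plate of the bench dust extractor

ROBOT

A 6-joint arm with a two-finger parallel gripper is mounted at the origin on a cart in front of the work surface, level with it; the furniture and walls round the work are solid. World frame = base frame: x ahead of the robot, y to its left, z up, the work surface at z = 0. Lengths are in mm, angles in rad, forces in N, time in s.
With the tool pointing down it reaches from about 350 to 975 mm from the base axis. Payload 7.1 kg.
Tool frame: the origin (TCP) lies at the very end of the fingers, on their centre line; the grasp point (between the pads) lies 19 mm behind it (ctrl.grip_point_offset is the distance from the TCP to the grasp point, in mm); z points along the fingers, y is the direction in which the jaws open and shut (so a half turn about z gives the same grasp; the last joint's range is limited). The gripper opens to 88 mm and grips with 3 to 60 N. Pads are 20 mm wide; open, the fingers measure 115 mm over their backs; the gripper's body (75 mm by 178 mm) begins 61 mm behind the grasp point.
Start: joints at [-1.347, 0.423, 1.63, -0, 1.089, -0.019], TCP at [150.283, -606.646, 222.675] pointing down, gripper open.
Joint ranges: [-3, 3], [-0.9, 2.11], [0.09, 2.58], [-1.31, 4.45], [0.11, 2.69], [-2.54, 2.54]. Speed limits (rad/s): [2.39, 2.39, 3.01, 3.14, 3.14, 3.14].

INTERFACE

Orientations are given as a rotation vector (axis times angle).
In Python, from workcell import ctrl gives the robot as it stands.
- The arm moves only by the tool move_arm, never from a script. Its argument "increments" is one flat list of numbers, 5 for each row, row after row: the closure in counts, from 0 (fully open) to 255 (shut), then the shift along the tool's x, y, z in mm, then the turn about the tool's z in degrees. In form: [grip, dx, dy, dz, yaw, grip, dx, dy, dz, yaw, ...]. A call has 1 to 12 rows; each row is the pose to reach, as a shift and turn from the pose measured when the call began, along the tool's axes at that moment; what a row does not reach only later rows make up. A row lasts 1/8 s, in which the tool goes at most 62.5 mm and 10.7 degrees, less where a joint would pass 70% of its speed; a pose out of reach is approached as far as the arm can. A call with a gripper value outside its range is refused whole. The fingers move at their own pace and stop on an object; the grip force is fixed at half the most. Time passes only in rows, so rows that repeat a pose let the fingers close. It gives the time, the measured TCP pose, the force and the opening at its end, in the units of the state.
- ctrl.get_obs(): the state, without advancing time (a new reading comes with each control period).
- ctrl.get_image(name): name is "scene" or "top"; returns a dict with "frame" (420x560x3 uint8, red, green, blue), "vertical_fov" (degrees; the focal length in pixels is half the picture's height over the tangent of half this angle, whatever the lens; pixels are square), "cx", "cy" (the principal point, pixels), "pose" (4x4, takes a point from camera to world coordinates). Camera axes: x right, y down, z forward; pixel columns grow to the right and rows downward; lengths in mm; the calibration is good to about 2 mm. A picture is of the moment at which its call begins. There is no depth.
- ctrl.close_job(): hands the job in, once; it reports no verdict.
The state is a dict: "t": time; "qpos": joint angles; "qvel": joint speeds; "joint_torque": joint torques, N m; "ee_pos": TCP position; "orientation": TCP orientation; "ft_force": force on the tool from outside, world axes, zero at the start; "moment": the same for the moment, N m; "width": finger opening in mm.
Only numpy, scipy, OpenCV 4.12 (cv2) and the standard library are available. Lean on these libraries where they do the work, as an engineer would, in place of code of your own. Each camera call takes 0.05 s, during which the arm holds its last target.

TASK

Get the dust extractor ready for work. Take the paint dish out of its well and stand it upright on the drawing board, then fit the filter plate that matches the well: hold it tilted, hook its edge under the lip, and gently lower the other edge until the plate lies flat on the ledges, without forcing it or letting it slap down. Last, turn the airflow collar so that its pointer clicks home at the three-dot mark; leave the smaller plate, the jar, the oil bottle and the bowl where they are, undisturbed.

Things in the scene. Friction and masses are not known exactly. Their poses are not given: they have to be found in the camera images.
- extractor: Grey box fixed to the board, 140 (its x) x 176.5 (its y) x 60 mm high, yaw within 0.3 rad of the world's. Origin: on the board under the well's centre. Well: open recess, x -62..62, y -48.5..48.5 mm, floor at z 10, walls 8 mm thick. An aluminium lip overhangs its -x end (robot side); the control deck (top z 60) is at its -y side, y -48.5..-120
- well_seat (a point): Centre of the well at ledge height (z 44 mm): the centre of the plate's underside belongs here, with 2 mm of play each way in x, 2.5 mm in y. Axes as the extractor's. Ledges at z 44: 8 mm wide along both y sides, 10 mm at the -x end. Seen from above, the opening is only 112 mm long because of the lip
- lip_edge (a point): Middle of the lip's free lower edge: x -50, z 56 mm in the extractor's frame. The lip is 4 mm thick (top z 60), as wide as the well; the space under it is 12 mm high and 12 mm deep (to the wall at x -62)
- collar (a joint): Airflow collar on the control deck. 0 to 1.5 rad, growing clockwise seen from above. Click stops: 0 (one dot), 0.5 (two dots), 1.0 (three dots), 1.5 (four dots). It is pulled into the nearest stop when let go; turning from stop to stop takes about 0.11 N m. White dots are on the deck at its robot-facing side. It starts at one or two dots
- collar_axis (a point): On the collar's vertical axis (x 0, y -88 mm in the extractor's frame) at the height to grip, 80 mm above the board. The collar is a black knurled cylinder, 40 mm across, from the deck (60 mm) to 95 mm above the board
- collar_pointer (a point): Outer end of the collar's white pointer (a bar on its top and side), 21 mm from the axis. In the extractor's frame its direction from the axis is (cos a, sin a) with a = pi + 0.75 - joint value
- filter_plate: The plate that fits: plain aluminium with dark slots, 120 (its x) x 92 (its y) x 5 mm, 0.13 to 0.25 kg, lying flat, x roughly along world x. Origin: centre of the underside, z up. A grip rib 10 mm thick (x), 60 mm long (y), up to 35 mm above the underside, stands at x +15 mm. Its -x edge goes under the lip; fitted, its axes lie along the extractor's
- filter_plate_grip (a point): Grip point in the filter plate's rib, 25 mm above the plate's underside, 10 mm below the rib's top
- filter_plate_hook (a point): Middle of the filter plate's hook edge (its x -60 mm), on the underside
- filter_plate_free (a point): Middle of the filter plate's free edge (its x +60 mm), on the underside
- small_plate: Smaller plate of another unit, 92 x 70 x 5 mm with the same kind of rib (35 mm high), too small for this well; not to be moved. It and the filter plate lie one behind the other on the left of the board, in either order
- paint_dish: Small round cream paint dish, 49 mm across, 20 mm high, origin at the centre of its underside. Starts on the floor of the well near its middle. Grip it across its outside. The painted plate on its wire stand, which stays in the way between the extractor and the filter plates, fills world x 0.45 to 0.66, y -0.02 to 0.20, up to z 0.18 m
- jar: Blue paint jar, white cap, 45 mm across, 70 mm high, origin under its centre. Not to be moved. It and the oil bottle may change places: one stands at the front of the board, the other at the back under the lamp. The board's front strip (world x about 0.42, y -0.05 to 0.18), in front of the painted plate on its stand (180 mm high, x from 0.45), has room for the dish beside it
- oil_bottle: Brown glass bottle, 40 mm across, 74 mm high, origin under its centre. Not to be moved
- bowl: Porcelain bowl, 110 mm across, 56 mm high, origin under its centre, at the back of the board behind the plate stand. A lamp hangs there: its underside is 0.39 m above the board from world x 0.66 on. Not to be moved

How it is judged:
By the outcome, as a careful person would: the job done as asked, in the order asked, and still so for the second after the job is handed in, with the robot touching nothing.
It also fails if it takes over 72 s, if anything falls off the work surface, if the arm or the gripper's body presses on something with over 40 N, if the wrist force passes 120 N, or if a joint passes its speed limit or range.

## Working session

There is one attempt and no reset: what is moved stays moved. The work goes in short steps, Python scripts to look and compute and a tool call to move; the robot and the scene stay as the last step left them, time stands still between calls to the robot, and variables do not carry over. Pictures are saved under pics/ and viewed, and the job is handed in when it is done.

Besides the shell and the picture viewer there is one more tool, called as name(argument=value, ...) on one line, values as JSON. move_arm: Moves the arm, as the interface text tells. Its arguments: {"type":"object","properties":{"increments":{"type":"array","items":{"type":"number"}}},"required":["increments"]}

```bash
ls -la; mkdir -p pics; cat > h.py <<'E'
import numpy as np, cv2
from workcell import ctrl
def grab(name,fn):
    d=ctrl.get_image(name); cv2.imwrite('pics/'+fn,cv2.cvtColor(d['frame'],cv2.COLOR_RGB2BGR)); 
    np.savez('pics/'+fn+'.npz',**{k:np.array(v) for k,v in d.items()})
    return d
def load(fn): return dict(np.load('pics/'+fn+'.npz'))
def f(d): return d['frame'].shape[0]/2/np.tan(np.radians(float(d['vertical_fov']))/2)
def ray(d,u,v):
    c=np.array([(u-d['cx'])/f(d),(v-d['cy'])/f(d),1.]); P=np.array(d['pose'])
    return P[:3,3],P[:3,:3]@c
def onz(d,u,v,z):
    o,r=ray(d,u,v); return o+r*(z-o[2])/r[2]
def proj(d,p):
    P=np.array(d['pose']); c=P[:3,:3].T@(np.array(p)-P[:3,3]); return np.array([c[0]/c[2]*f(d)+d['cx'],c[1]/c[2]*f(d)+d['cy']])
def two(d1,p1,d2,p2):
    o1,r1=ray(d1,*p1);o2,r2=ray(d2,*p2)
    s=np.linalg.lstsq(np.c_[r1,-r2],o2-o1,rcond=None)[0]
    a=o1+s[0]*r1;b=o2+s[1]*r2
    return (a+b)/2,np.linalg.norm(a-b)
E
python3 - <<'E'
from h import *
for n in('scene','top'):
    d=grab(n,n+'0.png'); print(n,d['vertical_fov'],d['cx'],d['cy'],np.round(d['pose'],3).tolist())
print(ctrl.get_obs(), ctrl.grip_point_offset)
E
```

```text
total 12
drwxr-xr-x  3 agent agent 4096 Dec  6 19:09 .
drwxr-xr-x 23 root  root  4096 Dec  6 19:09 ..
drwxr-xr-x  2 agent agent 4096 Dec  6 19:09 pics
scene 46.03041025464276 284.5089759835164 204.06368107559453 [[-0.754, -0.382, 0.535, -53.931], [-0.657, 0.426, -0.622, 689.786], [0.01, -0.82, -0.572, 738.067], [0.0, 0.0, 0.0, 1.0]]
top 46.31784101653808 284.031475093159 207.66922611907341 [[-0.007, -0.988, 0.153, 344.674], [-1.0, 0.009, 0.01, 4.294], [-0.011, -0.153, -0.988, 1246.039], [0.0, 0.0, 0.0, 1.0]]
{'t': 0.1, 'qpos': array([-1.34696262e+00,  4.23766637e-01,  1.63055782e+00, -3.21441716e-05,
        1.08861795e+00, -1.89520247e-02]), 'qvel': array([ 0.00027541, -0.00261906, -0.00170564, -0.00034732,  0.00129638,
        0.00189107]), 'joint_torque': array([ 7.84998192e-04, -5.45618641e+01, -2.74325395e+01,  6.45507197e-02,
        1.87962293e-02, -7.24988240e-06]), 'ee_pos': array([ 150.19394679, -606.19177413,  221.99995926]), 'orientation': array([-3.11714069e+00, -3.80291999e-01,  2.61188433e-04]), 'ft_force': array([-0.07571593, -0.246516  ,  0.57378731]), 'moment': array([ 0.02383539, -0.02692065, -0.00874599]), 'width': 87.70287531962137} 18.700000000000003
```

View pics/scene0.png

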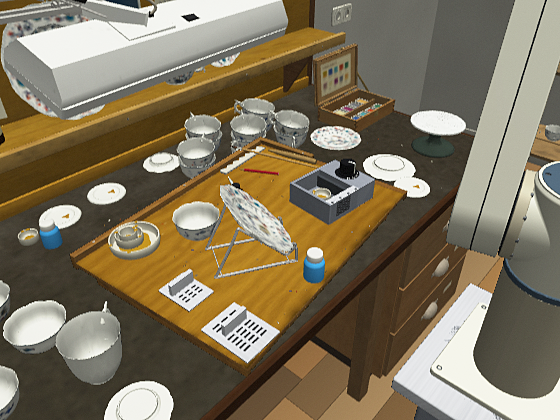

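View pics/top0.png

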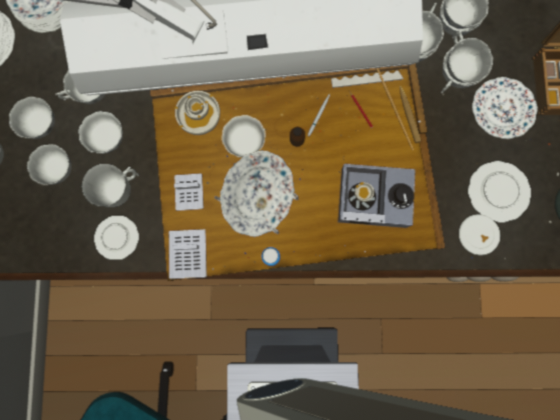

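The scene picture shows the extractor near (332,190), the jar at (314,265), the small plate at (187,292) and the filter plate at (240,332). In the top view the extractor is at (377,195), dish (363,193), jar (271,256), small plate (188,192) and filter plate (188,253). Next I'll enlarge them.

```bash
python3 - <<'E'
import cv2
a=cv2.imread('pics/top0.png');b=cv2.imread('pics/scene0.png')
z=lambda i,x,y,w,h,s:cv2.resize(i[y:y+h,x:x+w],None,fx=s,fy=s,interpolation=cv2.INTER_CUBIC)
cv2.imwrite('pics/c1.png',z(a,330,155,96,72,8))
cv2.imwrite('pics/c2.png',z(b,280,148,100,75,8))
cv2.imwrite('pics/c3.png',z(a,155,215,96,72,8))
cv2.imwrite('pics/c4.png',z(b,195,295,96,72,8))
E
```

```text
(no output)
```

View pics/c1.png

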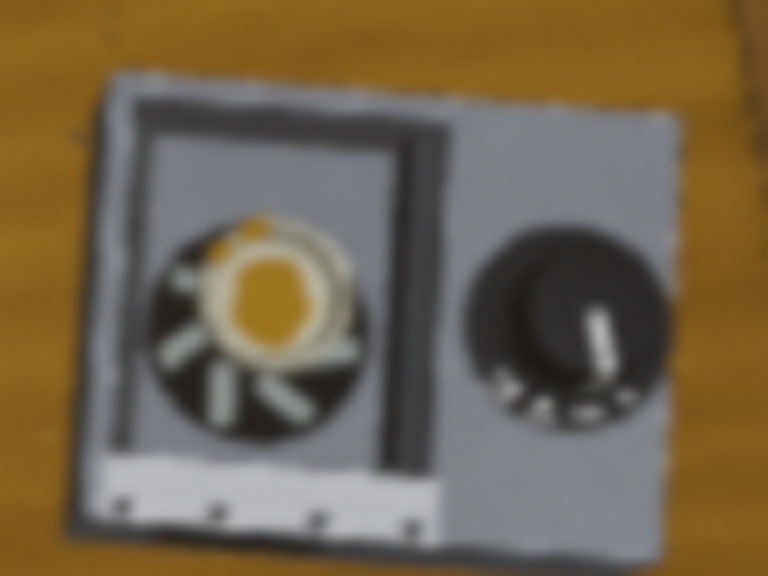

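View pics/c2.png

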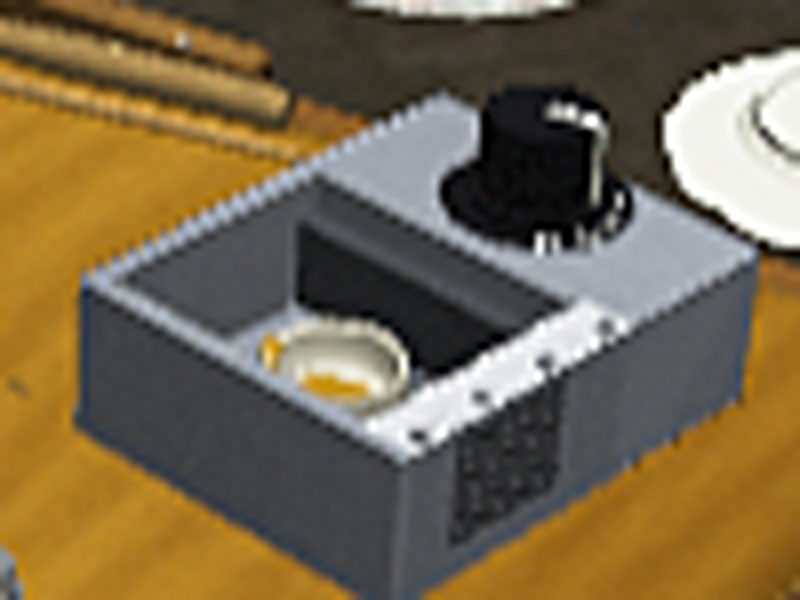

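View pics/c3.png

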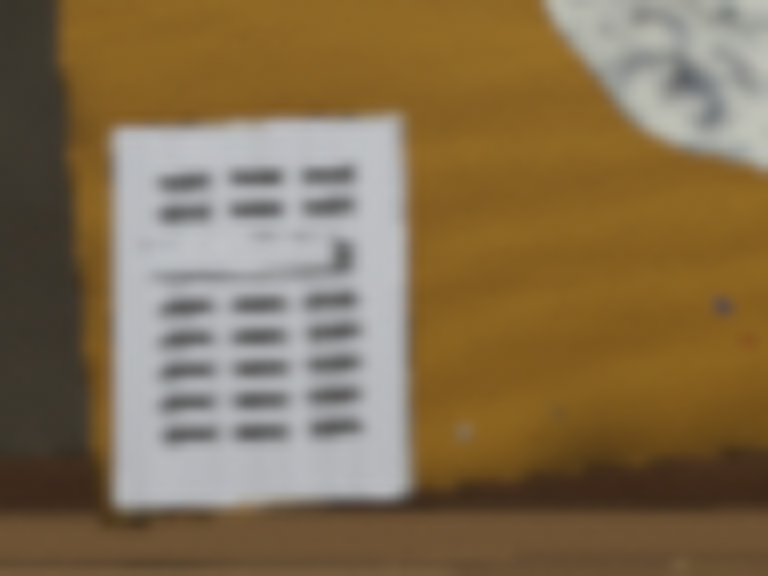

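View pics/c4.png

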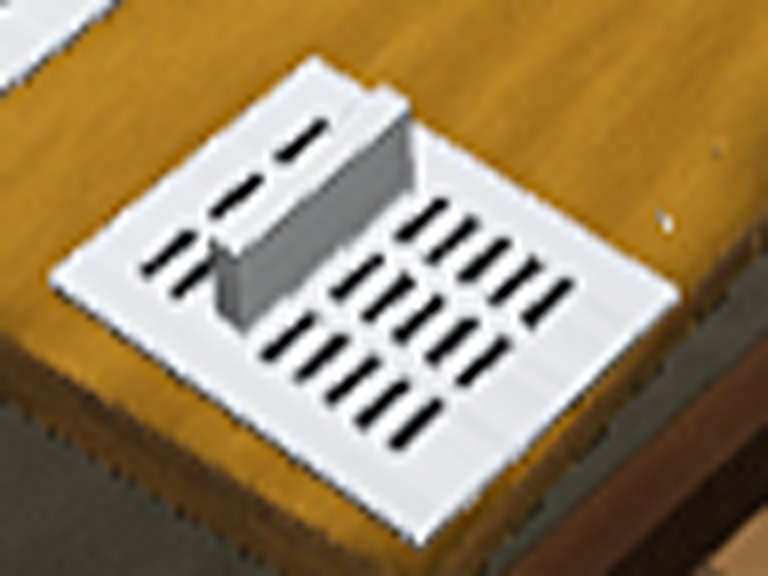

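```bash
cat >> h.py <<'E'
def edge(img,p,q,w=3,a=.1,b=.9,n=40):
    """sub-pixel line fit of strongest gradient along segment p-q"""
    g=cv2.cvtColor(img,cv2.COLOR_RGB2GRAY).astype(np.float32)
    p=np.array(p,float);q=np.array(q,float);t=(q-p)/np.linalg.norm(q-p);nn=np.array([-t[1],t[0]])
    s=np.arange(-w,w+.01,.1);pts=[]
    for k in np.linspace(a,b,n):
        c=p+(q-p)*k; xy=c+s[:,None]*nn
        pr=cv2.remap(g,xy[:,0].astype(np.float32)[None],xy[:,1].astype(np.float32)[None],cv2.INTER_LINEAR)[0]
        pr=cv2.GaussianBlur(pr[None],(0,0),5)[0]
        gr=np.abs(np.gradient(pr)); i=gr.argmax()
        if gr[i]>.3: pts.append(xy[i])
    pts=np.array(pts,np.float32)
    l=cv2.fitLine(pts,cv2.DIST_HUBER,0,.01,.01).ravel()
    r=(pts-l[2:])@np.array([-l[1],l[0]]); pts=pts[abs(r)<.6]
    l=cv2.fitLine(pts,cv2.DIST_HUBER,0,.01,.01).ravel()
    return l,len(pts),float(np.std((pts-l[2:])@np.array([-l[1],l[0]])))
def isect(l,m):
    s=np.linalg.solve(np.c_[l[:2],-m[:2]],m[2:]-l[2:]);return l[2:]+s[0]*l[:2]
def quad(img,c,**k):
    ls=[edge(img,c[i],c[(i+1)%4],**k) for i in range(4)]
    return [isect(ls[i-1][0],ls[i][0]) for i in range(4)],[(x[1],round(x[2],2)) for x in ls]
E
cat > m1.py <<'E'
from h import *
T=load('top0.png');S=load('scene0.png')
cT=np.array([(108,75),(680,115),(662,560),(90,522)])/8+[330,155]
cS=np.array([(85,280),(440,95),(755,258),(405,460)])/8+[280,148]
for n,d,c in(('T',T,cT),('S',S,cS)):
    q,r=quad(d['frame'],c-.5,w=2.5); print(n,np.round(q,1).tolist(),r)
    W=np.array([onz(d,*p,60) for p in q]);print(np.round(W[:,:2],1).tolist(),[round(np.linalg.norm(W[i]-W[(i+1)%4]),1) for i in range(4)])
    # order: +x+y, +x-y, -x-y, -x+y
    ax=(W[0]+W[1]-W[2]-W[3]);yaw=np.arctan2(ax[1],ax[0]);ay=(W[0]+W[3]-W[1]-W[2]);yaw2=np.arctan2(-ay[0],ay[1])
    C=W.mean(0);print('yaw',yaw,yaw2,'centre',C)
    # rect centre in ext frame y: (56.5-120)/2=-31.75
    y=(yaw+yaw2)/2;print('origin',C[:2]+31.75*np.array([-np.sin(y),np.cos(y)]))
# jar etc
q,r=quad(T['frame'],np.array([(112,125),(403,115),(410,498),(112,508)])/8+[155-.5,215-.5],w=2.5)
W=np.array([onz(T,*p,5) for p in q]);print('plateT',np.round(W,1).tolist(),r,[round(np.linalg.norm(W[i]-W[(i+1)%4]),1) for i in range(4)],W.mean(0))
q,r=quad(S['frame'],np.array([(50,280),(315,58),(680,293),(420,545)])/8+[195-.5,295-.5],w=2.5)
W=np.array([onz(S,*p,5) for p in q]);print('plateS',np.round(W,1).tolist(),r,[round(np.linalg.norm(W[i]-W[(i+1)%4]),1) for i in range(4)],W.mean(0))
E
python3 m1.py
```

```text
T [[343.3999938964844, 166.10000610351562], [414.79998779296875, 168.1999969482422], [412.20001220703125, 224.89999389648438], [339.70001220703125, 219.3000030517578]] [(20, 0.3), (30, 0.29), (40, 0.19), (40, 0.11)]
[[630.8, -131.1], [623.9, -307.0], [483.1, -293.8], [498.3, -118.8]] [np.float64(176.0), np.float64(141.3), np.float64(175.7), np.float64(133.1)]
yaw -0.09287300664189212 -0.06295143615316662 centre [ 559.04574694 -212.66232913   60.        ]
origin [ 561.51695803 -181.00864663]
S [[292.1000061035156, 184.10000610351562], [333.0, 159.10000610351562], [375.5, 178.6999969482422], [329.8999938964844, 205.3000030517578]] [(26, 0.36), (24, 0.19), (40, 0.17), (39, 0.07)]
[[623.7, -127.4], [622.4, -300.4], [479.3, -291.7], [495.3, -115.9]] [np.float64(173.0), np.float64(143.4), np.float64(176.6), np.float64(128.9)]
yaw -0.07409715046427526 -0.0494585612476437 centre [ 555.16926196 -208.8687514    60.        ]
origin [ 557.12946148 -177.17931913]
plateT [[479.8, 311.2, 5.0], [483.5, 218.3, 5.0], [363.7, 215.4, 5.0], [359.9, 307.8, 5.0]] [(40, 0.19), (40, 0.09), (40, 0.13), (40, 0.07)] [np.float64(92.9), np.float64(119.9), np.float64(92.4), np.float64(119.9)] [421.72100878 263.16045682   5.        ]
plateS [[477.7, 312.2, 5.0], [481.4, 220.2, 5.0], [361.6, 215.6, 5.0], [357.2, 307.4, 5.0]] [(40, 0.09), (35, 0.11), (40, 0.18), (40, 0.11)] [np.float64(92.1), np.float64(119.9), np.float64(91.9), np.float64(120.5)] [419.47136222 263.86650771   5.        ]
```

```bash
cat > m2.py <<'E'
from h import *
T=load('top0.png');S=load('scene0.png')
cT=np.array([(108,72),(682,115),(663,560),(85,525)])/8+[330,155]
cS=np.array([(82,278),(440,95),(757,258),(405,458)])/8+[280,148]
for n,d,c,o in(('T',T,cT,(330,155)),('S',S,cS,(280,148))):
    q,r=quad(d['frame'],c-.5,w=1.6); 
    im=cv2.resize(cv2.cvtColor(d['frame'],cv2.COLOR_RGB2BGR)[o[1]:o[1]+75,o[0]:o[0]+100],None,fx=8,fy=8,interpolation=cv2.INTER_NEAREST)
    pts=((np.array(q)-o+.5)*8).astype(int)
    cv2.polylines(im,[pts],True,(0,0,255),1); cv2.imwrite(f'pics/o{n}.png',im); print(r)
    W=np.array([onz(d,*p,60) for p in q]);print(np.round(W[:,:2],1).tolist(),[round(np.linalg.norm(W[i]-W[(i+1)%4]),1) for i in range(4)])
    ax=(W[0]+W[1]-W[2]-W[3]);yaw=np.arctan2(ax[1],ax[0]);ay=(W[0]+W[3]-W[1]-W[2]);yaw2=np.arctan2(-ay[0],ay[1])
    C=W.mean(0);y=(yaw+yaw2)/2;print(yaw,yaw2,'origin',C[:2]+31.75*np.array([-np.sin(y),np.cos(y)]))
E
python3 m2.py
```

```text
[(40, 0.21), (35, 0.28), (40, 0.17), (40, 0.11)]
[[638.3, -131.7], [621.1, -306.6], [483.2, -294.1], [498.0, -118.8]] [np.float64(175.7), np.float64(138.4), np.float64(175.9), np.float64(140.8)]
-0.0906032526769649 -0.09114261897001019 origin [ 563.02780661 -181.16859746]
[(39, 0.23), (28, 0.19), (40, 0.16), (40, 0.1)]
[[633.8, -128.1], [620.8, -301.3], [479.8, -290.2], [495.1, -116.2]] [np.float64(173.7), np.float64(141.5), np.float64(174.7), np.float64(139.3)]
-0.0820761972346537 -0.08129478266648142 origin [ 559.94985639 -177.30407075]
```

View pics/oT.png

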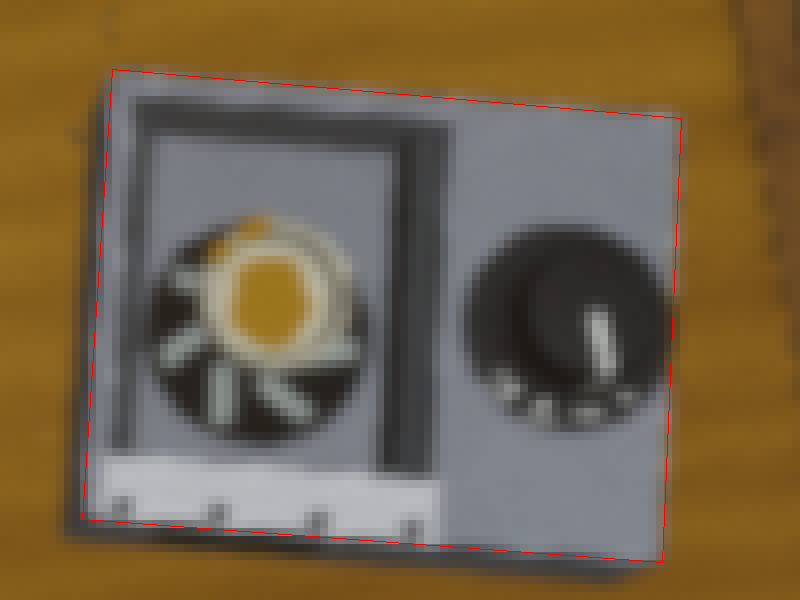

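View pics/oS.png

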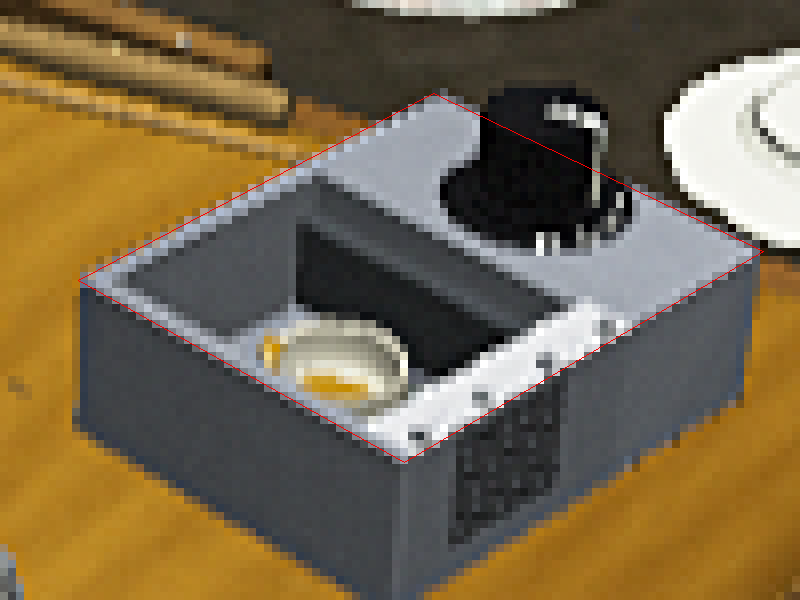

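```bash
cat >> h.py <<'E'
from scipy.spatial.transform import Rotation as Rn
def go(p,yawx):
    """increments (tool axes) from present pose to TCP world p (mm) with tool x at world yaw yawx"""
    o=ctrl.get_obs();R=Rn.from_rotvec(o['orientation']).as_matrix()
    d=R.T@(np.array(p)-o['ee_pos']); cur=np.arctan2(R[1,0],R[0,0])
    t=-(yawx-cur); t=np.degrees((t+np.pi)%(2*np.pi)-np.pi)
    print('t',round(o['t'],2),'pos',np.round(o['ee_pos'],1),'yawx',round(cur,3),'tilt',np.round(R[:,2],4),'F',np.round(o['ft_force'],1),'w',round(o['width'],1),'j',np.round(o['qpos'],2))
    print('  -> d',np.round(d,1),'yaw',round(t,1))
def E(x,y,z,O=(561.5,-179.3),th=-.087):
    c,s=np.cos(th),np.sin(th);return np.array([O[0]+c*x-s*y,O[1]+s*x+c*y,z])
def Ei(p,O=(561.5,-179.3),th=-.087):
    c,s=np.cos(th),np.sin(th);d=np.array(p[:2])-O;return np.array([c*d[0]+s*d[1],-s*d[0]+c*d[1],p[2]])
E
python3 - <<'E'
from h import *
T=load('top0.png');S=load('scene0.png')
t=(278/8+330-.5,292/8+155-.5); s=(336/8+280-.5,364/8+148-.5)
a=onz(T,*t,30);b=onz(S,*s,30);print('dish',a,b,Ei((a+b)/2),two(T,t,S,s))
for p in[(474,175,100),(450,175,100),(398,175,100)]: print(p,proj(T,p),proj(S,p))
hsv=cv2.cvtColor(T['frame'],cv2.COLOR_RGB2HSV);m=cv2.inRange(hsv,(95,120,80),(115,255,255))
n,l,st,c=cv2.connectedComponentsWithStats(m)
for i in range(1,n):
    if st[i,4]>20:print('T blue',st[i],c[i],onz(T,*c[i],70))
hsv=cv2.cvtColor(S['frame'],cv2.COLOR_RGB2HSV);m=cv2.inRange(hsv,(95,120,80),(115,255,255))
n,l,st,c=cv2.connectedComponentsWithStats(m)
for i in range(1,n):
    if st[i,4]>20:print('S blue',st[i],c[i],onz(S,*c[i],25))
print(onz(T,271,256,70))
go(E(0,0,150),1.484)
E
```

```text
dish [ 573.34409741 -185.23158559   30.        ] [ 569.21938947 -181.76482051   30.        ] [10.10953086 -3.33238644 30.        ] (array([ 573.40966058, -186.26604436,   26.0533984 ]), np.float64(1.5874605073299772))
(474, 175, 100) [216.58134032 228.38001144] [250.72032678 256.32540152]
(450, 175, 100) [216.43809839 238.5680374 ] [259.63472849 261.77727161]
(398, 175, 100) [216.12458618 260.86646993] [279.79587172 274.10742426]
T blue [264 257  16   8  26] [273.30769231 261.84615385] [396.04374287  42.89065199  70.        ]
S blue [ 39 226  24  23 351] [ 51.20512821 238.32763533] [918.04765678 371.98560385  25.        ]
S blue [304 257  21  26 398] [313.60552764 271.01005025] [404.0784811   59.85421708  25.        ]
[409.9773486   48.35309254  70.        ]
t 0.1 pos [ 150.2 -606.2  222. ] yawx 0.243 tilt [-3.0e-04  1.3e-03 -1.0e+00] F [-0.1 -0.2  0.6] w 87.7 j [-1.35  0.42  1.63 -0.    1.09 -0.02]
  -> d [ 501.9 -315.4   72.4] yaw -71.1
```

```bash
python3 - <<'E'
from h import *
T=load('top0.png')
print(onz(T,232,270,0),onz(T,225,271,0))
go((571.5,-183.5,130),1.484)
E
```

```text
[379.4242231  149.46935779   0.        ] [377.05084922 167.11933438   0.        ]
t 0.1 pos [ 150.2 -606.2  222. ] yawx 0.243 tilt [-3.0e-04  1.3e-03 -1.0e+00] F [-0.1 -0.2  0.6] w 87.7 j [-1.35  0.42  1.63 -0.    1.09 -0.02]
  -> d [ 510.6 -308.9   92.4] yaw -71.1
```

move_arm(increments=[70,255,-154,40,-36,70,510.6,-308.9,92.4,-71.1,70,510.6,-308.9,92.4,-71.1,70,510.6,-308.9,92.4,-71.1,70,510.6,-308.9,92.4,-71.1,70,510.6,-308.9,92.4,-71.1,70,510.6,-308.9,92.4,-71.1,70,510.6,-308.9,92.4,-71.1,70,510.6,-308.9,92.4,-71.1,70,510.6,-308.9,92.4,-71.1,70,510.6,-308.9,92.4,-71.1,70,510.6,-308.9,92.4,-71.1])

```text
t: 1.6
ee_pos: [570.8, -183.6, 129.7]
orientation: [-2.314, -2.122, 0.0]
ft_force: [-1.2, -0.3, 0.6]
width: 63.9
```

```bash
python3 - <<'E'
from h import *
for n in('scene','top'): grab(n,n+'1.png')
go((571.5,-183.5,14),1.484)
a=cv2.imread('pics/top1.png');b=cv2.imread('pics/scene1.png')
z=lambda i,x,y,w,h,s:cv2.resize(i[y:y+h,x:x+w],None,fx=s,fy=s,interpolation=cv2.INTER_NEAREST)
cv2.imwrite('pics/d1.png',np.hstack([z(a,320,130,100,100,4),z(b,280,110,100,100,4)]))
E
```

```text
t 1.7 pos [ 570.6 -184.3  130.1] yawx 1.483 tilt [-8.0e-04  1.3e-03 -1.0e+00] F [-0.6 -0.  -0.2] w 63.8 j [-0.33  0.5   1.75  0.    0.89 -0.25]
  -> d [  0.8   0.9 116.1] yaw -0.1
```

View pics/d1.png

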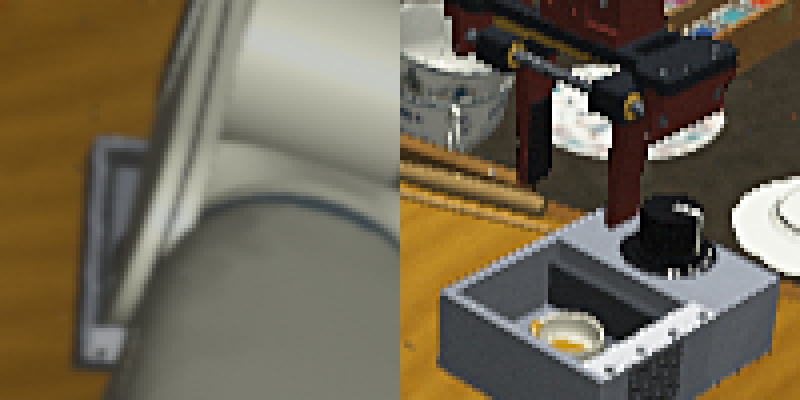

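The scene view shows the open fingers above the well, tips near (313,156) and (335,166); the dish is at (322,193). The arm blocks the top view.

```bash
python3 - <<'E'
from h import *
S=load('scene1.png');o=ctrl.get_obs();R=Rn.from_rotvec(o['orientation']).as_matrix();p=o['ee_pos']
for sx in(-10,10):
  for sy in(-45.5,-32,32,45.5): print(sx,sy,proj(S,p+R@[sx,sy,0]))
im=cv2.cvtColor(S['frame'],cv2.COLOR_RGB2BGR)[130:180,295:355]
im=cv2.resize(im,None,fx=12,fy=12,interpolation=cv2.INTER_NEAREST)
for sx in(-10,10):
  for sy in(-45.5,-32,32,45.5):
    q=((proj(S,p+R@[sx,sy,0])-[295,130]+.5)*12).astype(int);cv2.circle(im,tuple(q),4,(0,255,0),-1)
cv2.imwrite('pics/d2.png',im)
E
```

```text
-10 -45.5 [340.40997091 164.1520802 ]
-10 -32 [336.22950533 162.11515384]
-10 32 [317.13330273 152.8105542 ]
-10 45.5 [313.2510788  150.91894569]
10 -45.5 [334.9721562  166.99718314]
10 -32 [330.78771907 164.92201227]
10 32 [311.68006635 155.44603184]
10 45.5 [307.79685707 153.52024767]
```

View pics/d2.png

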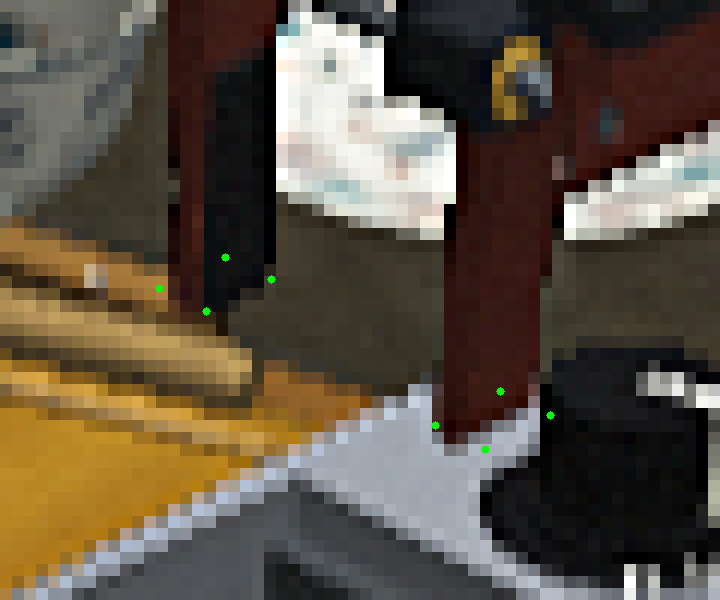

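move_arm(increments=[70,1.8,0,50,0,70,1.8,0,80,0,70,1.8,0,98,0,70,1.8,0,108,0,70,1.8,0,114,0,70,1.8,0,115.5,0,70,1.8,0,115.5,0])

```text
t: 2.58
ee_pos: [571.1, -182.5, 15.2]
orientation: [-2.317, -2.121, -0.001]
ft_force: [-0.6, -0.2, 0.4]
width: 63.7
```

```bash
python3 - <<'E'
from h import *
grab('scene','scene2.png')
go((570,-182.5,14),1.484)
b=cv2.imread('pics/scene2.png')
cv2.imwrite('pics/d3.png',cv2.resize(b[120:220,270:390],None,fx=6,fy=6,interpolation=cv2.INTER_NEAREST))
E
```

```text
t 2.62 pos [ 571.2 -182.5   15.2] yawx 1.483 tilt [ 3.e-04  1.e-03 -1.e+00] F [-0.7 -0.6  0.7] w 63.4 j [-0.33  0.68  1.78  0.    0.68 -0.24]
  -> d [-0.1 -1.2  1.2] yaw -0.1
```

View pics/d3.png

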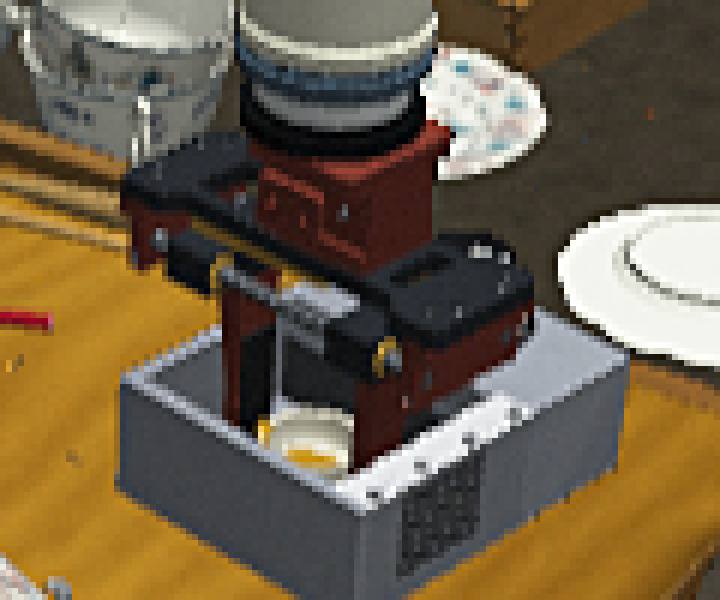

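The fingers straddle the dish at (320,195). I'll close on it and lift.

move_arm(increments=[110,0,0,0,0,150,0,0,0,0,200,0,0,0,0,200,0,0,0,0,200,0,0,0,0,200,0,0,-5,0,200,0,0,-15,0,200,0,0,-40,0,200,0,0,-80,0,200,0,0,-125,0,200,0,0,-150,0,200,0,0,-150,0])

```text
t: 4.12
ee_pos: [572.4, -183.1, 167.7]
orientation: [2.315, 2.119, 0.005]
ft_force: [-0.5, 0.4, -0.2]
width: 45.9
```

```bash
python3 - <<'E'
from h import *
grab('scene','scene3.png')
go((414,130,240),0)
b=cv2.imread('pics/scene3.png')
cv2.imwrite('pics/d4.png',cv2.resize(b[60:220,250:410],None,fx=4,fy=4,interpolation=cv2.INTER_NEAREST))
E
```

```text
t 4.17 pos [ 571.3 -182.7  165.9] yawx 1.483 tilt [ 1.8e-03  4.0e-04 -1.0e+00] F [ 0.4 -0.2 -0.8] w 45.9 j [-0.33  0.46  1.73  0.    0.96 -0.24]
  -> d [ 297.7 -184.1  -74.3] yaw 84.9
```

View pics/d4.png

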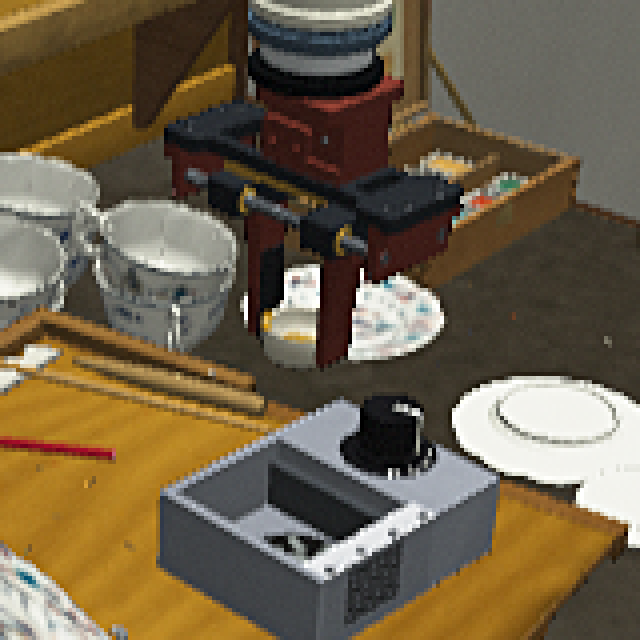

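```bash
python3 - <<'E'
from h import *
go((414,-130,140),0); go((414,130,140),0)
E
```

```text
t 4.17 pos [ 571.3 -182.7  165.9] yawx 1.483 tilt [ 1.8e-03  4.0e-04 -1.0e+00] F [ 0.4 -0.2 -0.8] w 45.9 j [-0.33  0.46  1.73  0.    0.96 -0.24]
  -> d [  38.7 -161.4   25.6] yaw 84.9
t 4.17 pos [ 571.3 -182.7  165.9] yawx 1.483 tilt [ 1.8e-03  4.0e-04 -1.0e+00] F [ 0.4 -0.2 -0.8] w 45.9 j [-0.33  0.46  1.73  0.    0.96 -0.24]
  -> d [ 297.7 -184.3   25.7] yaw 84.9
```

move_arm(increments=[200,10,-40,5,10,200,20,-90,10,20,200,30,-140,18,30,200,38.7,-161.4,25,40,200,38.7,-161.4,25,50,200,38.7,-161.4,25,60,200,38.7,-161.4,25,70,200,60,-163,25,80,200,110,-168,25,84.9,200,170,-173,25,84.9,200,225,-178,25,84.9,200,275,-182,25,84.9])

```text
t: 5.68
ee_pos: [412.9, 108.8, 139.5]
orientation: [3.141, 0.002, -0.001]
ft_force: [1.1, -0.5, -1.3]
width: 46.1
```

```bash
python3 - <<'E'
from h import *
go((414,130,7),0)
E
```

```text
t 5.67 pos [412.9 108.8 139.5] yawx 0.001 tilt [-7.e-04 -2.e-04 -1.e+00] F [ 1.1 -0.5 -1.3] w 46.1 j [ 0.23  0.27  2.11 -0.    0.76  1.8 ]
  -> d [  1.2 -21.2 132.5] yaw 0.1
```

move_arm(increments=[200,1,-21,20,0,200,1,-21,60,0,200,1,-21,95,0,200,1,-21,115,0,200,1,-21,125,0,200,1,-21,130,0,200,1,-21,132,0,200,1,-21,133.5,0,200,1,-21,134,0])

```text
t: 6.8
ee_pos: [414.1, 129.9, 5.9]
orientation: [-3.142, -0.002, -0.0]
ft_force: [-0.1, 0.4, -0.2]
width: 45.9
```

```bash
python3 - <<'E'
from h import *
grab('scene','scene4.png')
go((414,130,5.2),0)
b=cv2.imread('pics/scene4.png')
cv2.imwrite('pics/d5.png',cv2.resize(b[200:340,220:360],None,fx=5,fy=5,interpolation=cv2.INTER_NEAREST))
E
```

```text
t 6.85 pos [414.1 129.8   5.8] yawx 0.001 tilt [ 1.e-04  1.e-04 -1.e+00] F [ 1.3  0.3 -0.8] w 45.8 j [0.28 0.56 2.15 0.   0.43 1.85]
  -> d [-0.1 -0.2  0.6] yaw 0.1
```

View pics/d5.png

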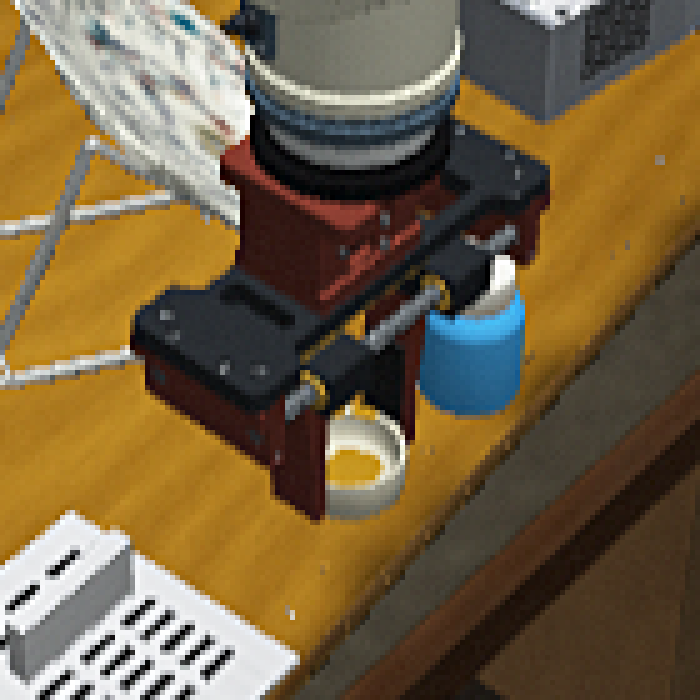

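The dish at (291,294) sits just above the board with the jar clear at (314,270); I'll touch down slowly.

move_arm(increments=[200,0,0,0.5,0,200,0,0,1,0,200,0,0,1.5,0,200,0,0,1.5,0])

```text
t: 7.35
ee_pos: [414.3, 129.9, 5.5]
orientation: [-3.141, -0.002, -0.001]
ft_force: [-3.4, -1.3, 19.7]
width: 46.0
```

move_arm(increments=[200,0,0,-0.3,0,180,0,0,-0.3,0,110,0,0,-0.3,0,80,0,0,-0.3,0,70,0,0,-0.3,0,70,0,0,-0.3,0,70,0,0,-10,0,70,0,0,-30,0,70,0,0,-70,0,70,0,0,-125,0,70,0,0,-150,0,70,0,0,-150,0])

```text
t: 8.85
ee_pos: [415.5, 130.3, 157.8]
orientation: [-3.14, -0.002, -0.009]
ft_force: [0.7, -0.1, 0.1]
width: 63.7
```

```bash
python3 - <<'E'
from h import *
grab('scene','scene5.png')
th=.033;p=np.array([420.2,263.6]);rib=p+15*np.array([np.cos(th),np.sin(th)])
go((*rib,100),th);go((*rib,11),th)
b=cv2.imread('pics/scene5.png')
cv2.imwrite('pics/d6.png',cv2.resize(b[200:380,190:370],None,fx=4,fy=4,interpolation=cv2.INTER_NEAREST))
S=load('scene0.png');T=load('top0.png')
# rib top corners
c=np.array([(385,88),(410,105),(238,250),(212,237)])/8+[195-.5,295-.5]
W=np.array([onz(S,*q,35) for q in c]);print(np.round(W,1).tolist(),W.mean(0))
E
```

```text
t 8.9 pos [414.5 130.  156.4] yawx 0.001 tilt [ 3.2e-03  9.0e-04 -1.0e+00] F [-1.1 -0.2 -0.1] w 63.8 j [ 0.28  0.25  2.09 -0.    0.8   1.85]
  -> d [  20.7 -134.    56.5] yaw -1.8
t 8.9 pos [414.5 130.  156.4] yawx 0.001 tilt [ 3.2e-03  9.0e-04 -1.0e+00] F [-1.1 -0.2 -0.1] w 63.8 j [ 0.28  0.25  2.09 -0.    0.8   1.85]
  -> d [  20.4 -133.9  145.5] yaw -1.8
[[439.3, 235.5, 35.0], [430.9, 235.4, 35.0], [428.9, 293.4, 35.0], [436.2, 294.7, 35.0]] [433.82748627 264.73929543  35.        ]
```

View pics/d6.png

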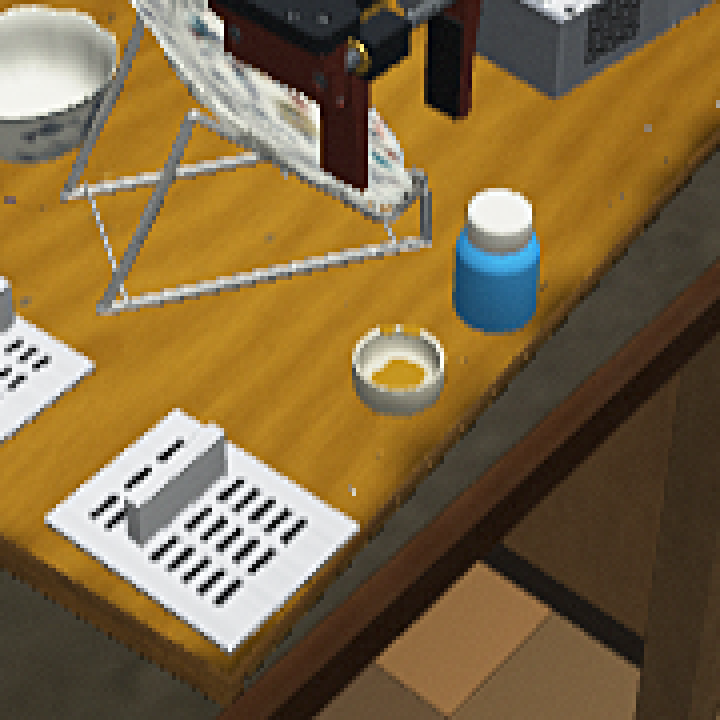

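move_arm(increments=[35,7,-55,0,0,35,15,-110,0,-1,35,20,-134,0,-1.8,35,20,-134,20,-1.8,35,20,-134,70,-1.8,35,20,-134,110,-1.8,35,20,-134,125,-1.8,35,20,-134,125,-1.8,35,20,-134,125,-1.8])

```text
t: 10.02
ee_pos: [435.5, 264.4, 32.5]
orientation: [-3.14, -0.051, -0.007]
ft_force: [0.5, 0.1, -0.6]
width: 75.8
```

```bash
python3 - <<'E'
from h import *
grab('scene','scene6.png')
go((434.8,264.3,11),.033)
b=cv2.imread('pics/scene6.png')
cv2.imwrite('pics/d7.png',cv2.resize(b[240:380,170:310],None,fx=5,fy=5,interpolation=cv2.INTER_NEAREST))
E
```

```text
t 10.07 pos [435.7 264.5  32.8] yawx 0.033 tilt [ 0.0051  0.002  -1.    ] F [-0.1  0.8  1. ] w 75.2 j [ 0.52  0.56  1.98 -0.    0.59  2.06]
  -> d [-1.   0.2 21.8] yaw -0.0
```

View pics/d7.png

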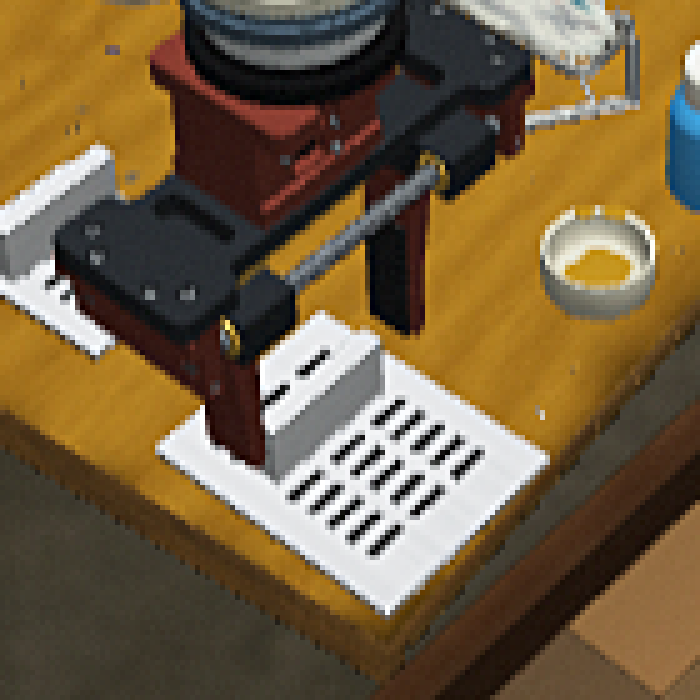

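The fingers straddle the rib's two ends, around (218,332) and (249,305). I'll descend, grip across the rib's length so the plate can pivot about y, and lift a little.

move_arm(increments=[35,-1,0,12,0,35,-1,0,19,0,35,-1,0,21.8,0,35,-1,0,21.8,0,60,-1,0,21.8,0,75,-1,0,21.8,0,85,-1,0,21.8,0,130,-1,0,21.8,0,130,-1,0,21.8,0,130,-1,0,21.8,0])

```text
t: 11.32
ee_pos: [434.9, 264.6, 11.1]
orientation: [-3.139, -0.051, -0.008]
ft_force: [0.1, -0.5, 2.6]
width: 59.8
```

```bash
python3 - <<'E'
from h import *
go((434.8,264.3,260),.0)
E
```

```text
t 11.32 pos [434.9 264.6  11.1] yawx 0.033 tilt [ 0.0053  0.002  -1.    ] F [ 0.1 -0.5  2.6] w 59.8 j [ 0.52  0.61  1.99 -0.    0.54  2.06]
  -> d [ 1.300e+00 -2.000e-01 -2.489e+02] yaw 1.9
```

move_arm(increments=[130,0,0,-4,0,130,0,0,-10,0,130,0,0,-30,0,130,0,0,-70,0,130,0,0,-120,0,130,0,0,-150,0,130,0,0,-150,0])

```text
t: 12.2
ee_pos: [435.4, 265.1, 163.5]
orientation: [-3.137, -0.051, -0.016]
ft_force: [0.1, 0.9, -2.2]
width: 59.9
```

```bash
python3 - <<'E'
from h import *
grab('scene','scene7.png')
go((434.8,264.3,260),.0)
b=cv2.imread('pics/scene7.png')
cv2.imwrite('pics/d8.png',cv2.resize(b[160:330,150:320],None,fx=4,fy=4,interpolation=cv2.INTER_NEAREST))
E
```

```text
t 12.25 pos [434.3 264.4 161.8] yawx 0.033 tilt [ 0.0071  0.0031 -1.    ] F [-0.5 -0.5 -2.1] w 59.9 j [ 0.52  0.34  1.94 -0.    0.86  2.06]
  -> d [  1.2  -0.1 -98.2] yaw 1.9
```

View pics/d8.png

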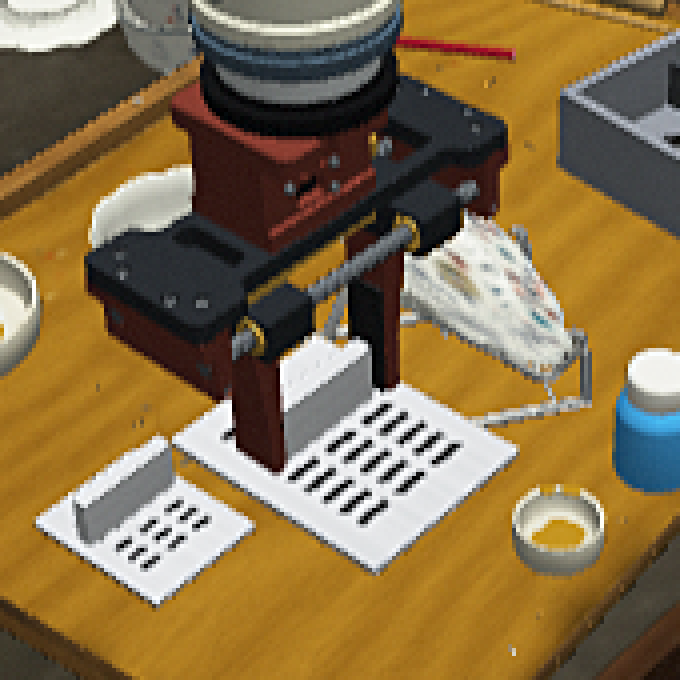

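```bash
python3 - <<'E'
from h import *
p=E(-105,0,0,O=(560.5,-178.5)); print(p)
go((p[0],p[1],235),-.087); go((p[0],p[1],120),-.087)
E
```

```text
[ 455.89712192 -169.37651944    0.        ]
t 12.25 pos [434.3 264.4 161.8] yawx 0.033 tilt [ 0.0071  0.0031 -1.    ] F [-0.5 -0.5 -2.1] w 59.9 j [ 0.52  0.34  1.94 -0.    0.86  2.06]
  -> d [  7.9 434.1 -74.4] yaw 6.9
t 12.25 pos [434.3 264.4 161.8] yawx 0.033 tilt [ 0.0071  0.0031 -1.    ] F [-0.5 -0.5 -2.1] w 59.9 j [ 0.52  0.34  1.94 -0.    0.86  2.06]
  -> d [  7.1 434.4  40.6] yaw 6.9
```

move_arm(increments=[130,0,0,-40,0,130,0,15,-74,0,130,1,60,-74,1,130,2,120,-74,2,130,3,180,-74,3,130,4,240,-74,4,130,5,300,-74,5,130,6,355,-74,6,130,7,400,-60,6.9,130,7,430,-30,6.9,130,7,434,5,6.9,130,7,434,30,6.9])

```text
t: 13.75
ee_pos: [453.7, -169.0, 127.2]
orientation: [-3.133, 0.14, -0.004]
ft_force: [-0.6, 0.3, -1.5]
width: 59.9
```

```bash
python3 - <<'E'
from h import *
for n in('scene','top'): grab(n,n+'8.png')
p=E(-105,0,0,O=(560.5,-178.5))
go((p[0],p[1],71),-.087)
b=cv2.imread('pics/scene8.png');a=cv2.imread('pics/top8.png')
cv2.imwrite('pics/d9.png',np.hstack([cv2.resize(b[110:270,260:420],None,fx=4,fy=4,interpolation=cv2.INTER_NEAREST)]))
cv2.imwrite('pics/d9t.png',cv2.resize(a[140:300,270:430],None,fx=4,fy=4,interpolation=cv2.INTER_NEAREST))
E
```

```text
t 13.85 pos [ 452.5 -168.   126.6] yawx -0.088 tilt [-8.0e-04  6.4e-03 -1.0e+00] F [ 0.3  0.3 -1.1] w 59.9 j [-0.38  0.37  2.01  0.01  0.77  1.27]
  -> d [ 3.5  1.4 55.5] yaw -0.1
```

View pics/d9.png

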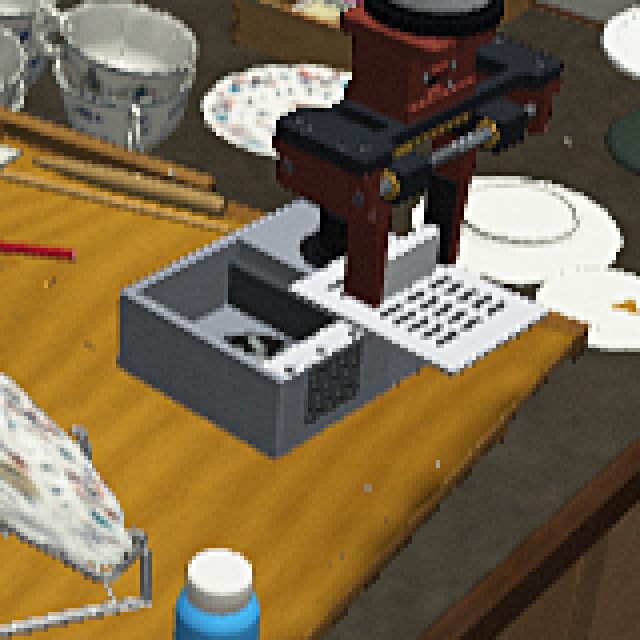

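View pics/d9t.png

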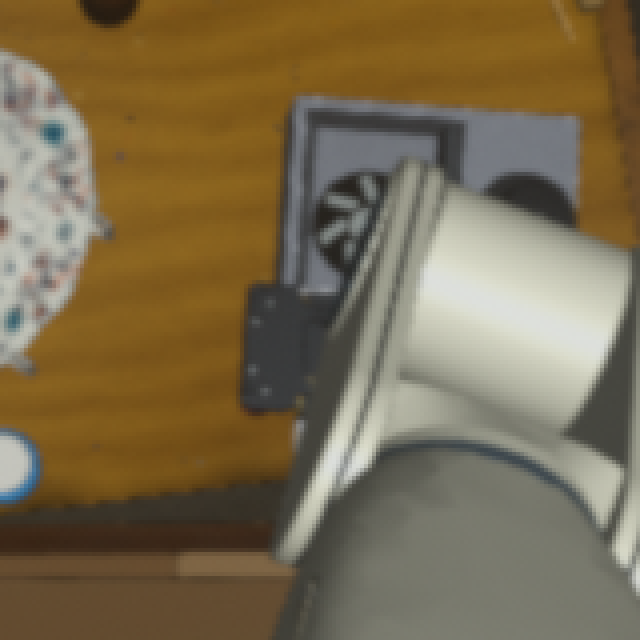

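The plate is held level at about (360,190) in the scene view, with its free edge over the extractor's front wall and its hook edge clear in front. I'll press the free edge gently on the wall top to pivot the plate in the jaws.

move_arm(increments=[130,2,1,30,0,130,3.5,1.4,45,0,130,3.5,1.4,51,0,130,3.5,1.4,54,0,130,3.5,1.4,55,0,130,3.5,1.4,56,0,130,3.5,1.4,56,0])

```text
t: 14.72
ee_pos: [456.2, -169.5, 71.2]
orientation: [-3.133, 0.139, 0.0]
ft_force: [-1.3, 1.3, 4.5]
width: 59.6
```

move_arm(increments=[130,0,0,1,0,130,0,0,2,0,130,0,0,3,0,130,0,0,3,0])

```text
t: 15.22
ee_pos: [455.5, -169.3, 68.7]
orientation: [-3.132, 0.138, 0.002]
ft_force: [-4.6, 1.7, 7.0]
width: 59.6
```

move_arm(increments=[130,0,0,1.5,0,130,0,0,3,0,130,0,0,4.5,0,130,0,0,6,0,130,0,0,7,0,130,0,0,7,0])

```text
t: 15.98
ee_pos: [454.2, -169.1, 62.0]
orientation: [-3.132, 0.138, 0.005]
ft_force: [-6.6, -0.6, 7.6]
width: 59.9
```

```bash
python3 - <<'E'
from h import *
grab('scene','scene9.png')
b=cv2.imread('pics/scene9.png');go((455,-169,71),-.087)
cv2.imwrite('pics/d10.png',cv2.resize(b[140:250,290:420],None,fx=6,fy=6,interpolation=cv2.INTER_NEAREST))
E
```

```text
t 16.02 pos [ 454.3 -169.1   62. ] yawx -0.088 tilt [-0.003   0.0066 -1.    ] F [-6.   0.6  7.3] w 59.8 j [-0.38  0.49  2.03  0.01  0.63  1.27]
  -> d [ 0.7 -0.2 -9. ] yaw -0.0
```

View pics/d10.png

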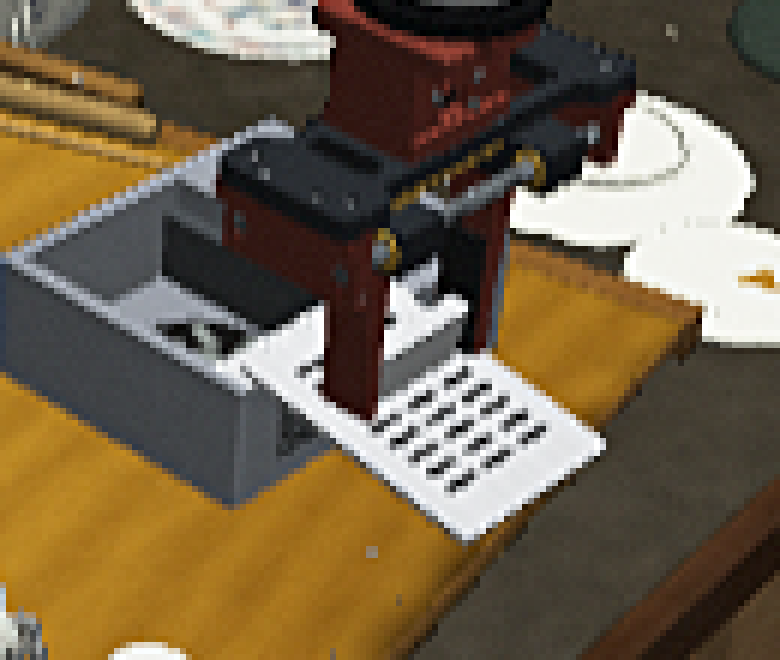

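move_arm(increments=[130,0,0,-10,0,130,0,0,-35,0,130,20,0,-55,0,130,60,0,-55,0,130,105,0,-55,0,130,131,0,-50,0,130,131,0,-45,0,130,131,0,-45,0])

```text
t: 17.02
ee_pos: [583.3, -180.4, 105.9]
orientation: [-3.131, 0.138, 0.009]
ft_force: [-0.4, -0.6, -1.0]
width: 59.9
```

```bash
python3 - <<'E'
from h import *
grab('scene','scene10.png')
b=cv2.imread('pics/scene10.png');go((455,-169,71),-.087)
cv2.imwrite('pics/d11.png',cv2.resize(b[120:220,270:390],None,fx=6.5,fy=6.5,interpolation=cv2.INTER_NEAREST))
E
```

```text
t 17.07 pos [ 583.3 -180.5  106.2] yawx -0.088 tilt [-0.0049  0.0072 -1.    ] F [ 0.   0.1 -1.4] w 59.5 j [-0.32  0.55  1.73  0.01  0.87  1.33]
  -> d [-128.6    0.    35.9] yaw -0.1
```

View pics/d11.png

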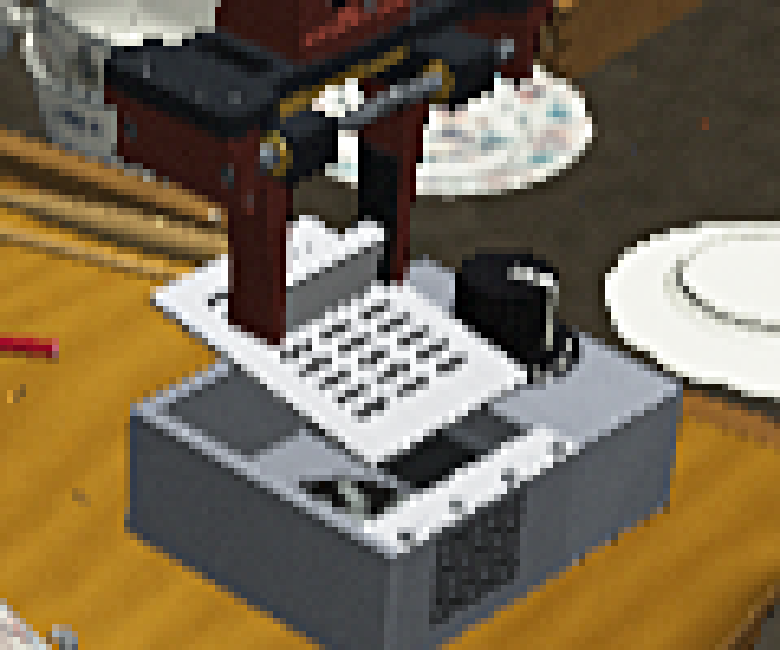

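The plate at (325,170) is tilted with its hook edge down, hook corners near (328,191) and (351,178).

```bash
cat > tilt.py <<'E'
from h import *
import sys
def onplane(d,u,v,p0,n):
    o,r=ray(d,u,v);return o+r*(n@(p0-o))/(n@r)
def meas(fn,off,sc,A,B,C,tcp,yaw):
    d=load(fn);px=lambda c:(c[0]/sc+off[0]-.5,c[1]/sc+off[1]-.5)
    ex=np.array([np.cos(yaw),np.sin(yaw),0]);ey=np.array([-np.sin(yaw),np.cos(yaw),0]);tcp=np.array(tcp)
    a=onplane(d,*px(A),tcp+46*ey,ey);b=onplane(d,*px(B),tcp+46*ey,ey);c=onplane(d,*px(C),tcp-46*ey,ey)
    for n,q in zip('ABC',(a,b,c)): print(n,np.round(q,1),'rel tool frame',round((q-tcp)@ex,1),round((q-tcp)@ey,1),round(q[2]-tcp[2],1),'ext',np.round(Ei(q,O=(560.5,-178.5)),1))
    v=a-b;print('len',np.linalg.norm(v),'theta deg',np.degrees(np.arctan2(v[2],v@ex)))
E
python3 - <<'E'
from tilt import *
meas('scene10.png',(270,120),6.5,(155,302),(372,470),(525,384),(583.3,-180.5,106.2),-.088)
E
python3 - <<'E'
import cv2
b=cv2.imread('pics/scene10.png')
cv2.imwrite('pics/d12.png',cv2.resize(b[155:205,288:358],None,fx=11,fy=11,interpolation=cv2.INTER_NEAREST))
E
```

```text
A [ 630.1 -138.5  106. ] rel tool frame 42.9 46.0 -0.2 ext [ 65.9  45.9 106. ]
B [ 515.9 -128.4   83.6] rel tool frame -71.7 46.0 -22.6 ext [-48.8  46.1  83.6]
C [ 511.  -220.3   80.4] rel tool frame -68.5 -46.0 -25.8 ext [-45.7 -45.9  80.4]
len 116.82835589435523 theta deg 11.054231745253238
```

View pics/d12.png

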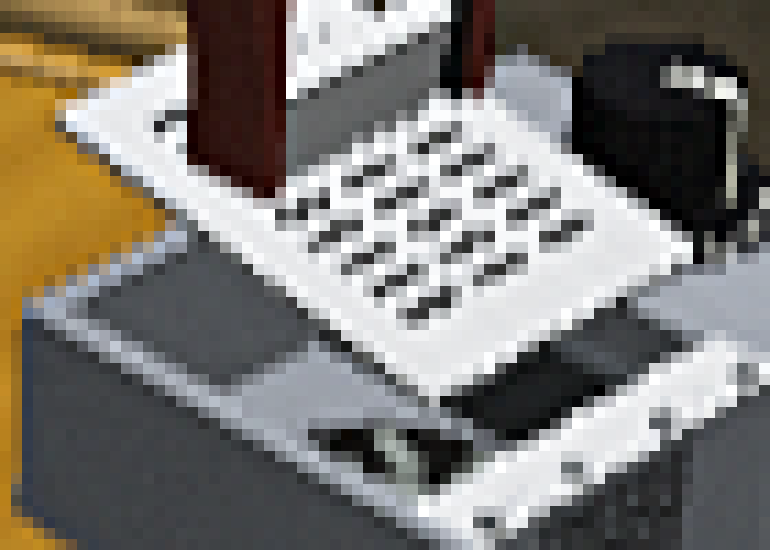

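```bash
python3 - <<'E'
from tilt import *
meas('scene10.png',(288,155),11,(63,124),(437,404),(694,264),(583.3,-180.5,106.2),-.088)
# where would model points be for theta, pivot 12
for th in(11,13,15):
  for hp in(8,12,16):
    t=np.radians(th);h=hp+11
    print(th,hp,'hook rel',round(h*np.sin(t)-75*np.cos(t),1),round(hp-h*np.cos(t)-75*np.sin(t),1),'free',round(h*np.sin(t)+45*np.cos(t),1),round(hp-h*np.cos(t)+45*np.sin(t),1))
d=load('scene10.png')
# y-alignment: image positions of well corners
E
```

```text
A [ 630.5 -138.5  106.3] rel tool frame 43.4 46.0 0.1 ext [ 66.3  45.9 106.3]
B [ 514.5 -128.2   85.9] rel tool frame -73.1 46.0 -20.3 ext [-50.2  46.1  85.9]
C [ 510.  -220.2   81.1] rel tool frame -69.5 -46.0 -25.1 ext [-46.7 -45.9  81.1]
len 118.28542853230518 theta deg 9.93520031262697
11 8 hook rel -70.0 -25.0 free 47.8 -2.1
11 12 hook rel -69.2 -24.9 free 48.6 -2.0
11 16 hook rel -68.5 -24.8 free 49.3 -1.9
13 8 hook rel -68.8 -27.4 free 48.1 -0.4
13 12 hook rel -67.9 -27.3 free 49.0 -0.3
13 16 hook rel -67.0 -27.2 free 49.9 -0.2
15 8 hook rel -67.5 -29.8 free 48.4 1.3
15 12 hook rel -66.5 -29.6 free 49.4 1.4
15 16 hook rel -65.5 -29.5 free 50.5 1.6
```

```bash
cat >> tilt.py <<'E'
def corners(tcp,yaw,th,hp=12,zs=(0,5)):
    t=np.radians(th);ex=np.array([np.cos(yaw),np.sin(yaw),0]);ey=np.array([-np.sin(yaw),np.cos(yaw),0]);tcp=np.array(tcp,float)
    P=tcp+[0,0,hp];out=[]
    for z in zs:
        for x,y in((-60,46),(-60,-46),(60,46),(60,-46)):
            a=x-15;c=z-(11+hp)
            out.append(P+ex*(a*np.cos(t)-c*np.sin(t))+np.array([0,0,1])*(a*np.sin(t)+c*np.cos(t))+ey*y)
    return np.array(out)
E
python3 - <<'E'
from tilt import *
d=load('scene10.png')
im=cv2.cvtColor(d['frame'],cv2.COLOR_RGB2BGR)[155:205,288:358];im=cv2.resize(im,None,fx=11,fy=11,interpolation=cv2.INTER_NEAREST)
for th,c in((10,(255,0,0)),(12,(0,255,0)),(14,(0,0,255))):
    for q in corners((583.3,-180.5,106.2),-.088,th):
        p=((proj(d,q)-[288,155]+.5)*11).astype(int);cv2.circle(im,tuple(p),3,c,-1)
# well corners, both origin guesses
for O,c in(((560,-177.3),(255,0,255)),((561.5,-179.3),(255,255,0)),((563,-181.2),(0,255,255))):
    for e in((62,48.5,60),(-70,56.5,60),(-70,-120,60),(70,56.5,60)):
        p=((proj(d,E(*e,O=O))-[288,155]+.5)*11).astype(int);cv2.circle(im,tuple(p),4,c,-1)
cv2.imwrite('pics/d13.png',im)
E
```

```text
(no output)
```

View pics/d13.png

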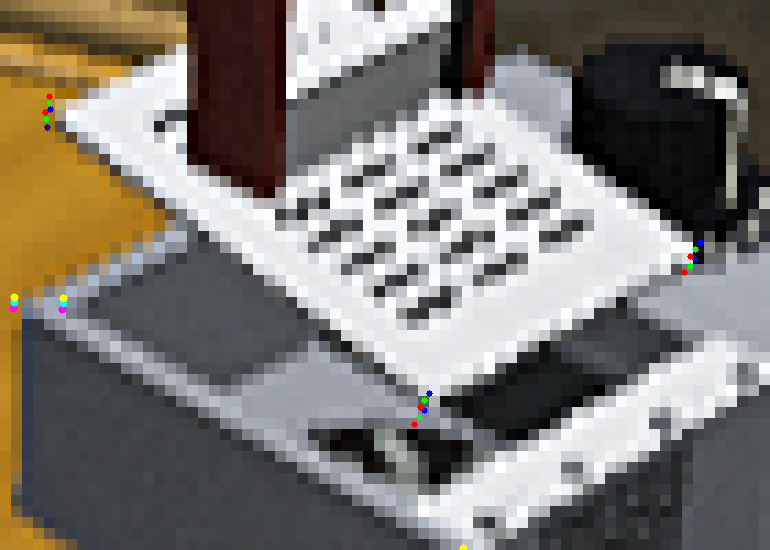

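```bash
python3 - <<'E'
from tilt import *
d=load('scene10.png')
for th in (10,11,12,13,14,15):
    c=corners((583.3,-180.5,106.2),-.088,th);p=[proj(d,q) for q in c]
    out=[]
    for i,j,nm in((0,1,'hook under'),(0,2,'+y under'),(4,6,'+y top')):
        try:
            l,n,s=edge(d['frame'],p[i],p[j],w=2.5,a=.12,b=.88 if nm!='+y top' else .4)
            m=(p[i]+p[j])/2;t=(p[j]-p[i])/np.linalg.norm(p[j]-p[i]);nr=np.array([-t[1],t[0]])
            # signed offset of fitted line from the predicted one at the ends
            off=[float(np.dot(l[2:]+l[:2]*np.dot(q-l[2:],l[:2])-q,nr)) for q in(p[i],p[j])]
            out.append((nm,n,round(s,2),np.round(off,2).tolist()))
        except Exception as e: out.append((nm,str(e)))
    print(th,out)
# sensitivities
c0=corners((583.3,-180.5,106.2),-.088,12)
for nm,dv in(('x',(1,0,0)),('y',(0,1,0)),('z',(0,0,1))):
    for i,j in((0,1),(0,2)):
        p=[proj(d,c0[k]) for k in(i,j)];q=[proj(d,c0[k]+dv) for k in(i,j)];t=(p[1]-p[0])/np.linalg.norm(p[1]-p[0]);nr=np.array([-t[1],t[0]])
        print(nm,(i,j),[round(float((b-a)@nr),3) for a,b in zip(p,q)])
E
```

```text
10 [('hook under', 40, 0.15, [0.01, -0.62]), ('+y under', 40, 0.12, [0.9, 1.29]), ('+y top', 40, 0.11, [-0.4, -0.4])]
11 [('hook under', 40, 0.15, [-0.08, -0.8]), ('+y under', 40, 0.13, [1.29, 1.09]), ('+y top', 40, 0.12, [0.04, -0.82])]
12 [('hook under', 40, 0.15, [-0.3, -0.91]), ('+y under', 40, 0.12, [1.68, 0.86]), ('+y top', 40, 0.11, [0.46, -1.12])]
13 [('hook under', 40, 0.16, [-0.48, -1.01]), ('+y under', 40, 0.11, [1.95, 0.72]), ('+y top', 40, 0.12, [0.8, -1.29])]
14 [('hook under', 40, 0.16, [-0.58, -1.18]), ('+y under', 38, 0.1, [2.18, 0.57]), ('+y top', 40, 0.12, [1.24, -1.69])]
15 [('hook under', 40, 0.15, [-0.82, -1.14]), ('+y under', 35, 0.1, [2.38, 0.37]), ('+y top', 40, 0.12, [1.52, -1.64])]
x (0, 1) [-0.296, -0.283]
x (0, 2) [-0.086, -0.083]
y (0, 1) [0.026, 0.025]
y (0, 2) [-0.29, -0.277]
z (0, 1) [-0.29, -0.278]
z (0, 2) [0.285, 0.273]
```

```bash
cat >> h.py <<'E'
O2=(560.3,-179.0);TH=-.086
def ge(x,y,z):
    p=E(x,y,z,O=O2,th=TH); go(p,TH)
    o=ctrl.get_obs(); print('  ext now',np.round(Ei(o['ee_pos'],O=O2,th=TH),1))
E
python3 - <<'E'
from h import *
ge(25.5,0,47+24.4)
E
```

```text
t 17.07 pos [ 583.3 -180.5  106.2] yawx -0.088 tilt [-0.0049  0.0072 -1.    ] F [ 0.   0.1 -1.4] w 59.5 j [-0.32  0.55  1.73  0.01  0.87  1.33]
  -> d [ 2.6  0.7 34.8] yaw -0.1
  ext now [ 23.    0.5 106.2]
```

move_arm(increments=[130,2.6,0.7,8,0,130,2.6,0.7,16,0,130,2.6,0.7,22,0,130,2.6,0.7,26,0,130,2.6,0.7,29,0,130,2.6,0.7,30,0,130,2.6,0.7,30,0])

```text
t: 17.95
ee_pos: [585.8, -181.3, 76.2]
orientation: [-3.132, 0.138, 0.008]
ft_force: [0.5, -0.3, -1.3]
width: 59.9
```

```bash
python3 - <<'E'
from h import *
grab('scene','scene11.png')
ge(25.5,0,46.5+24.4)
b=cv2.imread('pics/scene11.png')
cv2.imwrite('pics/d14.png',cv2.resize(b[145:215,280:380],None,fx=8,fy=8,interpolation=cv2.INTER_NEAREST))
E
```

```text
t 18.0 pos [ 585.8 -181.3   76.3] yawx -0.088 tilt [-0.0046  0.0071 -1.    ] F [-0.7  0.4 -1.5] w 59.6 j [-0.32  0.6   1.73  0.01  0.81  1.33]
  -> d [-0.1 -0.   5.4] yaw -0.1
  ext now [25.6 -0.1 76.3]
```

View pics/d14.png

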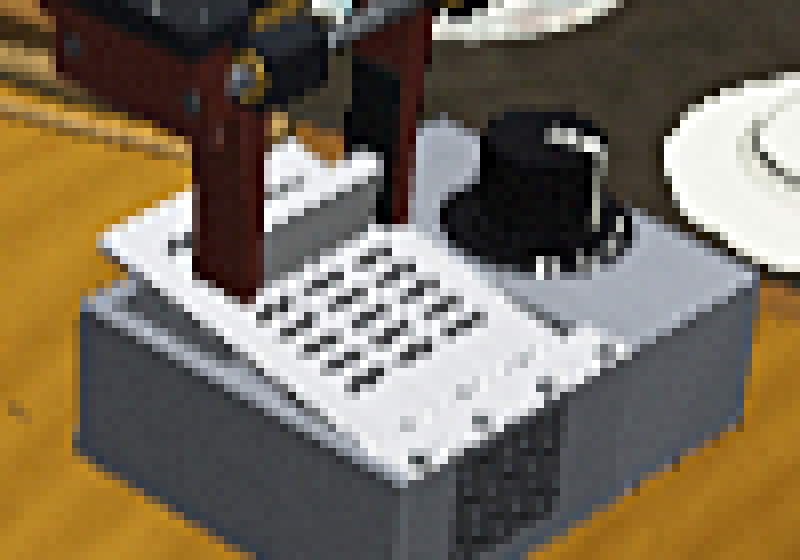

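The hook edge is down in the well just behind the lip (about (327,202) to (349,187)), free edge above the far wall, no contact force. I'll go down a little more, then slide under the lip.

move_arm(increments=[130,0,0,2,0,130,0,0,4,0,130,0,0,5,0,130,0,0,5,0])

```text
t: 18.5
ee_pos: [585.7, -181.2, 71.2]
orientation: [-3.132, 0.138, 0.008]
ft_force: [0.6, -1.0, -1.7]
width: 59.5
```

Free so far. Sliding toward the lip in small steps.

move_arm(increments=[130,-3,0,0,0,130,-6,0,0,0,130,-9,0,0,0,130,-11,0,0,0,130,-11,0,0,0])

```text
t: 19.12
ee_pos: [574.6, -180.2, 71.3]
orientation: [-3.132, 0.138, 0.008]
ft_force: [0.4, -0.1, -2.3]
width: 59.7
```

```bash
python3 - <<'E'
from h import *
grab('scene','scene12.png')
ge(13,0,46.5+24.4)
b=cv2.imread('pics/scene12.png')
cv2.imwrite('pics/d15.png',cv2.resize(b[145:215,280:380],None,fx=8,fy=8,interpolation=cv2.INTER_NEAREST))
E
```

```text
t 19.18 pos [ 574.8 -180.3   71.3] yawx -0.088 tilt [-0.0047  0.0071 -1.    ] F [-0.2  0.6 -0.6] w 59.6 j [-0.33  0.6   1.76  0.01  0.79  1.33]
  -> d [-1.5 -0.   0.4] yaw -0.1
  ext now [14.5 -0.  71.3]
```

View pics/d15.png

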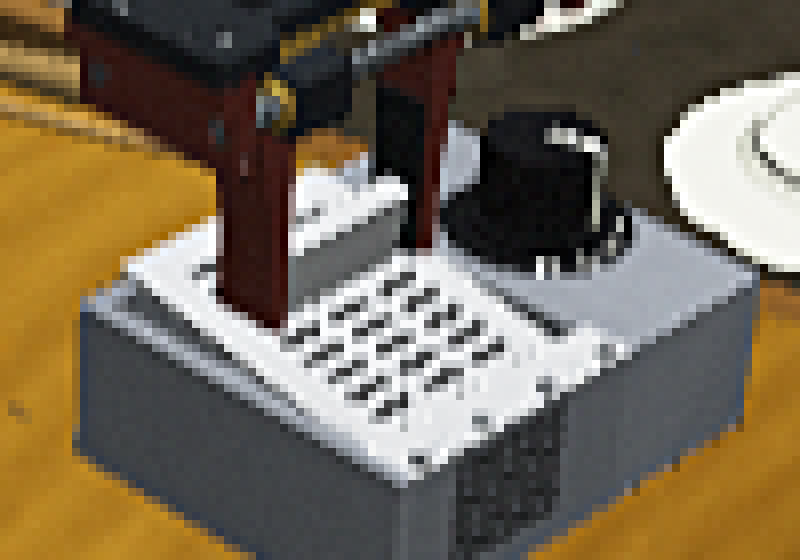

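No contact; the hook edge is now under the lip by about 5 mm. Continue until it is close to the wall.

move_arm(increments=[130,-1.5,0,0,0,130,-3,0,0,0,130,-4,0,0,0,130,-5,0,0,0,130,-5,0,0,0])

```text
t: 19.8
ee_pos: [571.7, -180.1, 72.0]
orientation: [-3.132, 0.139, 0.002]
ft_force: [6.0, -0.3, -3.1]
width: 59.8
```

```bash
python3 - <<'E'
from h import *
grab('scene','scene13.png')
ge(13,0,46.5+24.4)
b=cv2.imread('pics/scene13.png')
cv2.imwrite('pics/d16.png',cv2.resize(b[150:215,290:370],None,fx=10,fy=9,interpolation=cv2.INTER_CUBIC))
E
```

```text
t 19.85 pos [ 571.7 -180.2   72. ] yawx -0.089 tilt [-8.0e-04  6.4e-03 -1.0e+00] F [ 5.8  0.1 -1.4] w 59.8 j [-0.33  0.59  1.77  0.01  0.78  1.33]
  -> d [ 1.6 -0.2  1.1] yaw -0.2
  ext now [11.4 -0.2 72. ]
```

View pics/d16.png

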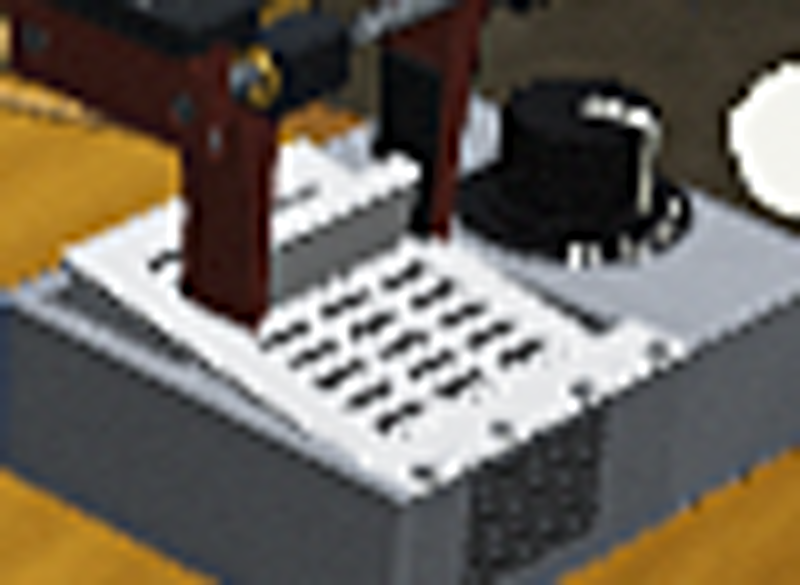

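Contact is purely horizontal (+6 N): the hook edge is against the well's end wall. Back off 1 mm and lower onto the ledge.

move_arm(increments=[130,1,0,0,0,130,1.2,0,1,0,130,1.2,0,2,0,130,1.2,0,3,0,130,1.2,0,3,0])

```text
t: 20.48
ee_pos: [572.6, -180.2, 68.8]
orientation: [-3.132, 0.139, 0.003]
ft_force: [-1.0, 0.3, -1.5]
width: 59.9
```

move_arm(increments=[130,0.2,0,0.7,0,130,0.4,0,1.4,0,130,0.6,0,2,0,130,0.6,0,2,0])

```text
t: 20.98
ee_pos: [573.2, -180.2, 67.0]
orientation: [-3.132, 0.139, 0.003]
ft_force: [-0.9, -1.3, 1.8]
width: 59.8
```

Ledge touched (about 3 N). Now lower the free edge along the arc.

move_arm(increments=[130,0.5,0,1,0,130,1,0,2,0,130,1.5,0,3,0,130,1.9,0,4,0,130,2.3,0,5,0,130,2.3,0,5,0])

```text
t: 21.72
ee_pos: [575.9, -180.5, 62.1]
orientation: [-3.132, 0.139, 0.002]
ft_force: [0.9, -0.2, 3.1]
width: 59.9
```

```bash
python3 - <<'E'
from h import *
grab('scene','scene14.png')
ge(15,0,55)
b=cv2.imread('pics/scene14.png')
cv2.imwrite('pics/d17.png',cv2.resize(b[150:215,290:370],None,fx=10,fy=9,interpolation=cv2.INTER_CUBIC))
E
```

```text
t 21.77 pos [ 575.8 -180.5   62.1] yawx -0.089 tilt [-7.0e-04  6.3e-03 -1.0e+00] F [ 1.4 -0.7  3.6] w 59.6 j [-0.33  0.61  1.76  0.01  0.77  1.33]
  -> d [-0.6 -0.1  7.1] yaw -0.1
  ext now [15.6 -0.2 62.1]
```

View pics/d17.png

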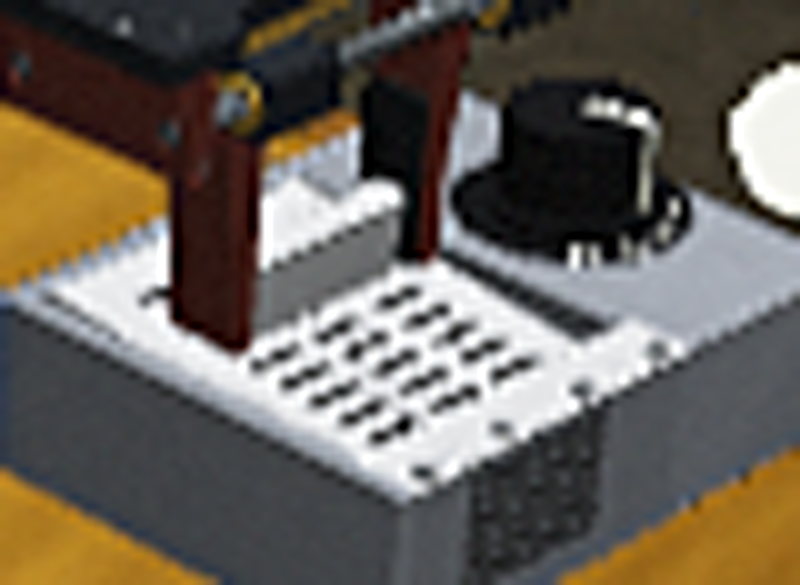

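Seating nearly done; plate is at roughly 6°, forces small.

move_arm(increments=[130,0.4,0,1,0,130,0.8,0,2,0,130,1.2,0,3,0,130,1.6,0,4,0,130,2,0,5,0,130,2.2,0,5.5,0,130,2.2,0,5.5,0])

```text
t: 22.65
ee_pos: [578.2, -180.7, 56.6]
orientation: [-3.132, 0.139, 0.001]
ft_force: [2.6, -0.4, 3.4]
width: 59.7
```

move_arm(increments=[130,0.2,0,0.5,0,130,0.3,0,1,0,130,0.4,0,1.5,0,130,0.4,0,1.5,0])

```text
t: 23.15
ee_pos: [578.8, -180.7, 55.1]
orientation: [-3.132, 0.139, 0.0]
ft_force: [1.3, 0.2, 3.9]
width: 59.5
```

```bash
python3 - <<'E'
from h import *
grab('scene','scene15.png')
ge(15,0,55)
b=cv2.imread('pics/scene15.png')
cv2.imwrite('pics/d18.png',cv2.resize(b[150:215,290:370],None,fx=10,fy=9,interpolation=cv2.INTER_CUBIC))
E
```

```text
t 23.2 pos [ 578.8 -180.7   55.2] yawx -0.089 tilt [ 0.      0.0061 -1.    ] F [1.4 0.4 3.5] w 59.6 j [-0.33  0.62  1.76  0.01  0.76  1.33]
  -> d [-3.6 -0.1  0.2] yaw -0.1
  ext now [18.6 -0.1 55.2]
```

View pics/d18.png

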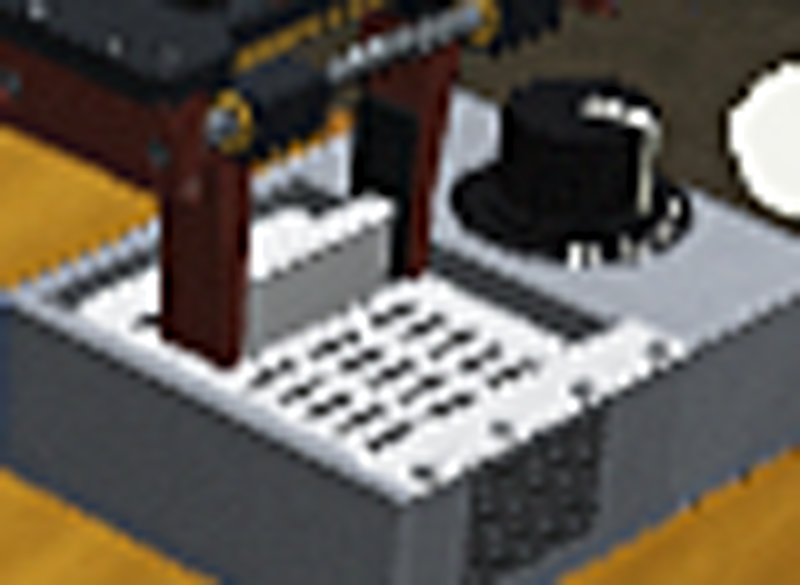

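move_arm(increments=[130,0.1,0,0.4,0,130,0.2,0,0.8,0,130,0.3,0,1.2,0,130,0.3,0,1.2,0])

```text
t: 23.7
ee_pos: [579.2, -180.8, 54.0]
orientation: [-3.132, 0.139, 0.0]
ft_force: [1.5, -0.2, 5.0]
width: 59.6
```

move_arm(increments=[130,0.1,0,0.4,0,130,0.2,0,0.8,0,130,0.2,0,1.2,0,130,0.2,0,1.2,0])

```text
t: 24.2
ee_pos: [579.4, -180.8, 53.3]
orientation: [-3.133, 0.139, 0.0]
ft_force: [0.8, 2.4, 9.1]
width: 59.7
```

move_arm(increments=[130,0,0,0.6,0,130,0,0,1,0,130,0,0,1,0])

```text
t: 24.58
ee_pos: [579.5, -180.7, 53.3]
orientation: [-3.133, 0.138, -0.0]
ft_force: [-1.9, 1.7, 13.9]
width: 60.2
```

```bash
python3 - <<'E'
from h import *
grab('scene','scene16.png')
ge(15,0,55)
b=cv2.imread('pics/scene16.png')
cv2.imwrite('pics/d19.png',cv2.resize(b[150:215,290:370],None,fx=10,fy=9,interpolation=cv2.INTER_NEAREST))
d=load('scene16.png')
E
```

```text
t 24.62 pos [ 579.4 -180.7   53.3] yawx -0.088 tilt [ 3.0e-04  5.8e-03 -1.0e+00] F [-1.4  1.7 14.1] w 59.9 j [-0.32  0.63  1.76  0.01  0.76  1.33]
  -> d [-4.2 -0.1 -1.7] yaw -0.1
  ext now [19.2 -0.1 53.3]
```

View pics/d19.png

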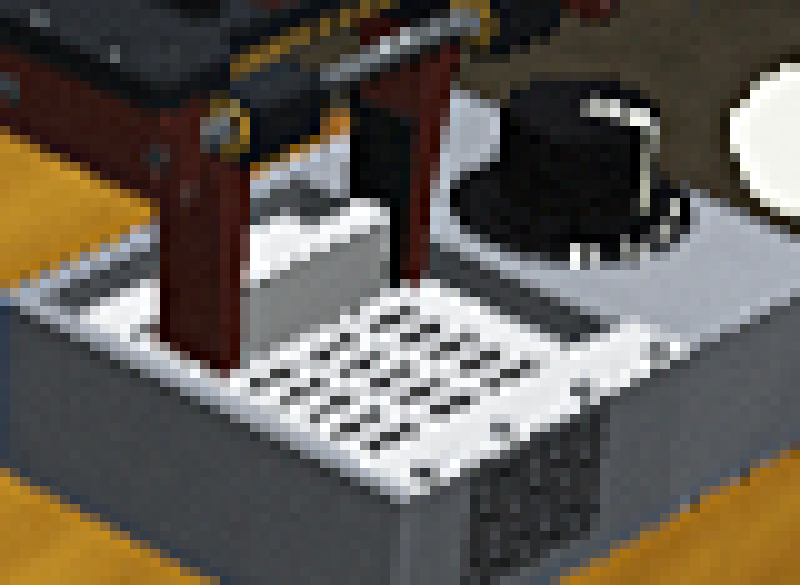

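The plate looks flat, below the wall tops all round, with a solid stop at 14 N. I'll relax the press, open slightly and lift off.

move_arm(increments=[130,0,0,-0.2,0,110,0,0,-0.2,0,85,0,0,-0.2,0,78,0,0,-0.2,0,73,0,0,-0.2,0,70,0,0,-0.2,0,70,0,0,-3,0,70,0,0,-10,0,70,0,0,-25,0,70,0,0,-50,0,70,0,0,-90,0,70,0,0,-90,0])

```text
t: 26.12
ee_pos: [581.8, -182.1, 147.6]
orientation: [-3.135, 0.138, -0.011]
ft_force: [-1.1, 0.7, -0.4]
width: 63.3
```

```bash
python3 - <<'E'
from h import *
grab('scene','scene17.png')
ge(0,-88,145)
b=cv2.imread('pics/scene17.png')
cv2.imwrite('pics/d20.png',cv2.resize(b[150:215,290:370],None,fx=10,fy=9,interpolation=cv2.INTER_NEAREST))
E
```

```text
t 26.18 pos [ 580.6 -181.7  145.6] yawx -0.088 tilt [ 0.0042  0.0045 -1.    ] F [ 0.1  0.7 -0.5] w 64.1 j [-0.33  0.49  1.72  0.01  0.92  1.33]
  -> d [-20.2  87.1   0.1] yaw -0.1
  ext now [ 20.4  -0.9 145.6]
```

View pics/d20.png

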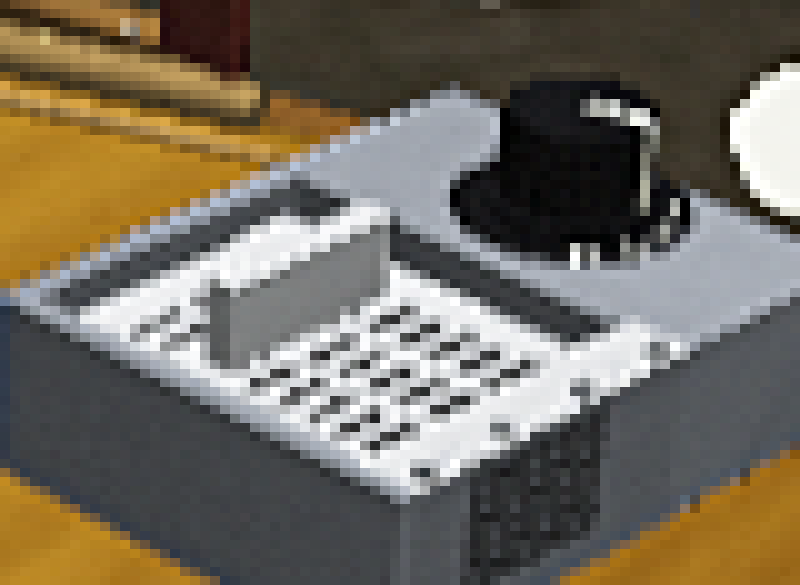

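```bash
sed -i 's/^O2=.*/O2=(563.,-180.);TH=-.088/' h.py; python3 - <<'E'
from h import *
S=load('scene17.png');T=load('top0.png')
print(onz(S,347.6,161.2,95),onz(T,402.6,193.2,95),E(0,-88,95,O=O2,th=TH))
ge(0,-88,145)
E
```

```text
[ 552.7772464  -266.04059935   95.        ] [ 554.96984742 -265.91031242   95.        ] [ 555.26599105 -267.65948383   95.        ]
t 26.18 pos [ 580.6 -181.7  145.6] yawx -0.088 tilt [ 0.0042  0.0045 -1.    ] F [ 0.1  0.7 -0.5] w 64.1 j [-0.33  0.49  1.72  0.01  0.92  1.33]
  -> d [-17.6  87.9   0.1] yaw -0.0
  ext now [ 1.760e+01 -1.000e-01  1.456e+02]
```

move_arm(increments=[70,-9,45,0,0,70,-18,80,0,0,70,-18.2,87,10,0,70,-18.2,87,25,0,70,-18.2,87,30,0,70,-18.2,87,30,0])

```text
t: 26.92
ee_pos: [554.7, -265.4, 114.1]
orientation: [-3.133, 0.136, -0.004]
ft_force: [-0.1, 0.5, -0.3]
width: 63.6
```

```bash
python3 - <<'E'
from h import *
grab('scene','scene18.png')
go((554.7,-266.8,66),-.088)
b=cv2.imread('pics/scene18.png')
cv2.imwrite('pics/d21.png',cv2.resize(b[90:200,290:410],None,fx=6,fy=6,interpolation=cv2.INTER_NEAREST))
E
```

```text
t 26.98 pos [ 555.1 -265.7  114.7] yawx -0.087 tilt [ 0.0035  0.0049 -1.    ] F [ 0.5  0.1 -0.3] w 63.5 j [-0.47  0.54  1.72  0.01  0.88  1.18]
  -> d [-0.4  1.4 48.7] yaw 0.1
```

View pics/d21.png

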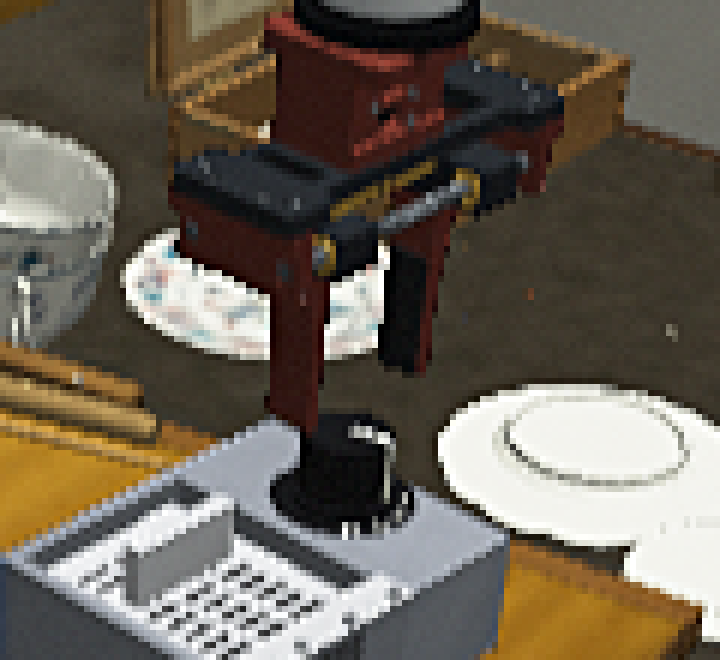

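The jaws sit above the collar at (348,165). I'll descend to z 66 and close.

move_arm(increments=[70,-0.4,1.4,15,0,70,-0.4,1.4,30,0,70,-0.4,1.4,40,0,70,-0.4,1.4,46,0,70,-0.4,1.4,48.7,0,70,-0.4,1.4,48.7,0,100,-0.4,1.4,48.7,0,120,-0.4,1.4,48.7,0,160,-0.4,1.4,48.7,0,180,-0.4,1.4,48.7,0,180,-0.4,1.4,48.7,0])

```text
t: 28.35
ee_pos: [555.1, -268.8, 66.4]
orientation: [-3.136, 0.136, -0.008]
ft_force: [-1.8, -8.1, 0.2]
width: 39.5
```

move_arm(increments=[180,0,0.4,0,0,180,0,0.4,0,6,180,0,0.4,0,12,180,0,0.4,0,18,180,0,0.4,0,24,180,0,0.4,0,29,180,0,0.4,0,29,180,0,0.4,0,29])

```text
t: 29.35
ee_pos: [555.0, -269.1, 66.4]
orientation: [-3.002, 0.914, -0.006]
ft_force: [-0.2, -0.1, -0.2]
width: 39.8
```

```bash
python3 - <<'E'
from h import *
grab('scene','scene19.png')
go((554.7,-266.8,66),-.088-.5)
print(ctrl.get_obs()['moment'])
b=cv2.imread('pics/scene19.png')
cv2.imwrite('pics/d22.png',cv2.resize(b[130:200,310:400],None,fx=8,fy=8,interpolation=cv2.INTER_NEAREST))
E
```

```text
t 29.4 pos [ 555.  -269.    66.4] yawx -0.591 tilt [ 0.0048  0.0022 -1.    ] F [ 1.3  0.8 -1.2] w 39.7 j [-0.47  0.62  1.73  0.01  0.79  1.69]
  -> d [-1.5 -1.7  0.4] yaw -0.2
[ 0.24154656 -0.09523803  0.01245962]
```

View pics/d22.png

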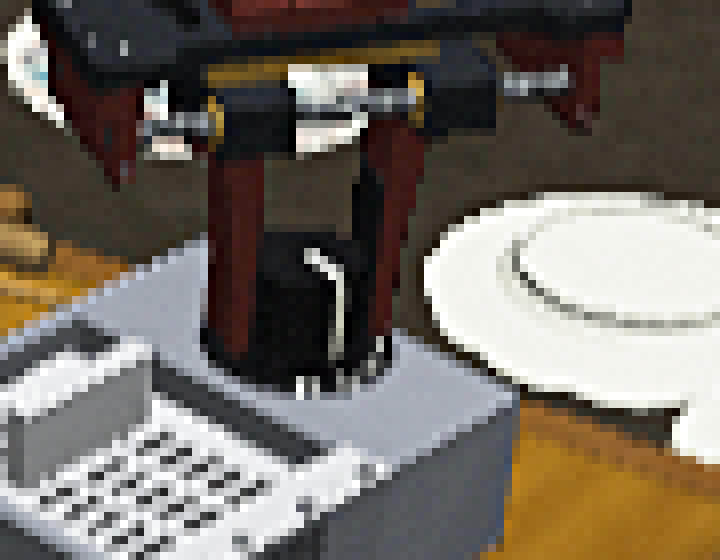

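The pointer at (352,165) has turned with the jaws and is near the next mark, almost no torque. I'll release, lift, and move clear so that both cameras can see.

move_arm(increments=[160,0,0,0,0,130,0,0,0,0,100,0,0,0,0,70,0,0,0,0,70,0,0,0,0,70,0,0,-10,0,70,0,0,-30,0,70,0,0,-60,0,70,0,0,-110,0,70,0,0,-150,0,70,0,0,-150,0])

```text
t: 30.78
ee_pos: [556.5, -270.5, 221.9]
orientation: [-3.003, 0.915, -0.02]
ft_force: [0.7, -1.2, 0.2]
width: 63.5
```

```bash
python3 - <<'E'
from h import *
go((200,-560,215),-.3)
E
```

```text
t 30.77 pos [ 556.5 -270.5  221.9] yawx -0.591 tilt [ 0.0126 -0.0018 -0.9999] F [ 0.7 -1.2  0.2] w 63.5 j [-0.47  0.41  1.65  0.    1.07  1.69]
  -> d [-134.7  439.1    2.9] yaw -16.7
```

move_arm(increments=[70,-20,60,0,0,70,-40,120,0,0,70,-60,180,0,0,70,-80,240,0,0,70,-100,300,0,0,70,-115,360,0,0,70,-130,420,0,0,70,-134,438,0,0,70,-134,438,0,0])

```text
t: 31.9
ee_pos: [200.4, -559.5, 217.6]
orientation: [-3.002, 0.918, -0.019]
ft_force: [0.7, 0.4, 0.9]
width: 63.6
```

```bash
python3 - <<'E'
from h import *
for n in('scene','top'): grab(n,n+'20.png')
go((200,-560,215),-.3)
a=cv2.imread('pics/top20.png');b=cv2.imread('pics/scene20.png')
z=lambda i,x,y,w,h,s:cv2.resize(i[y:y+h,x:x+w],None,fx=s,fy=s,interpolation=cv2.INTER_CUBIC)
cv2.imwrite('pics/e1.png',z(a,330,155,96,72,8));cv2.imwrite('pics/e2.png',z(b,280,148,100,75,8))
E
```

```text
t 32.0 pos [ 201.9 -558.3  217.6] yawx -0.591 tilt [ 1.270e-02 -6.000e-04 -9.999e-01] F [0.7 0.2 0.4] w 63.7 j [-1.25  0.38  1.71  0.01  1.05  0.9 ]
  -> d [-0.7  2.5  2.6] yaw -16.7
```

View pics/e1.png

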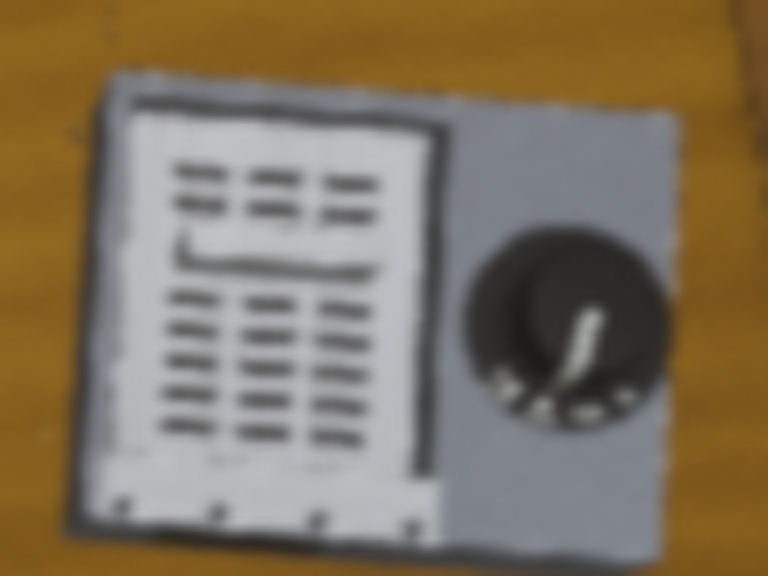

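View pics/e2.png

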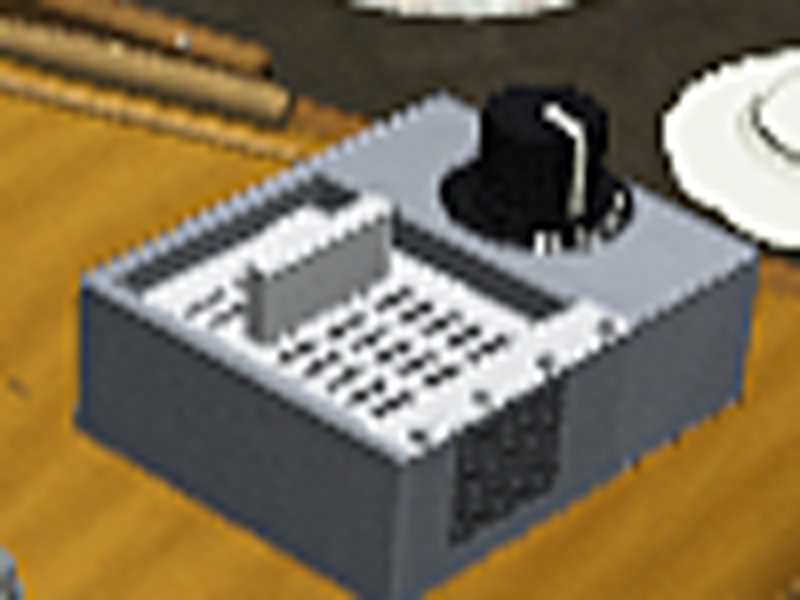

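View pics/scene20.png

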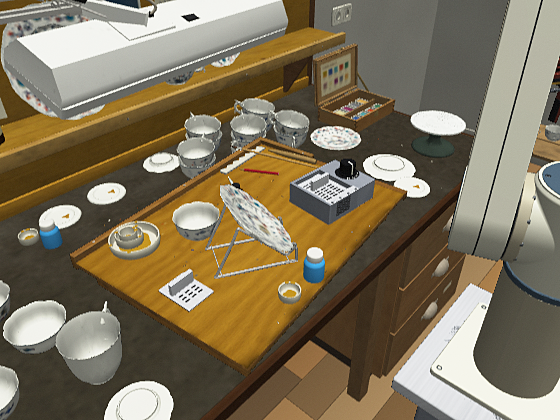

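The plate lies flat within the wall, and the pointer runs from about (404,194) toward the third mark at (397,206) in the top view. The dish stands upright at (289,291). Now a numeric check of the fit, the pointer and the undisturbed things.

```bash
python3 - <<'E'
from h import *
T=load('top20.png');S=load('scene20.png');T0=load('top0.png');S0=load('scene0.png')
for n,a,b in(('S',S0,S),('T',T0,T)):
    m=(np.abs(a['frame'].astype(int)-b['frame']).max(2)>40).astype(np.uint8)
    k,l,st,c=cv2.connectedComponentsWithStats(m)
    print(n,[st[i].tolist() for i in range(1,k) if st[i,4]>3])
W=lambda d,p,z:onz(d,*p,z)
# pointer in top view (bar's top end points at z 95)
p=W(T,(595/8+329.5,310/8+154.5),95);q=W(T,(572/8+329.5,370/8+154.5),95);v=q-p
a=np.arctan2(v[1],v[0])-TH; print('joint est',(np.pi+.75-a)%(2*np.pi))
p=W(T0,(595/8+329.5,310/8+154.5),95);q=W(T0,(605/8+329.5,370/8+154.5),95);v=q-p
a=np.arctan2(v[1],v[0])-TH; print('joint before',(np.pi+.75-a)%(2*np.pi))
# plate free edge & sides at top z49 in T
c=np.array([(130,112),(440,130),(430,475),(110,460)])/8+[329.5,154.5]
for i,j,nm in((0,1,'+x edge'),(0,3,'+y edge'),(1,2,'-y edge')):
    l,n,s=edge(T['frame'],c[i],c[j],w=2,a=.15,b=.8); m=l[2:]
    print(nm,n,round(s,2),Ei(W(T,m,49),O=(563,-181.2),th=TH),'dir',l[:2])
E
```

```text
S [[487, 0, 28, 94, 267], [518, 0, 29, 88, 317], [551, 56, 9, 32, 133], [550, 88, 1, 4, 4], [552, 88, 5, 5, 9], [548, 90, 12, 34, 211], [456, 100, 87, 162, 1390], [478, 116, 3, 4, 8], [446, 121, 34, 121, 334], [348, 160, 8, 15, 45], [298, 172, 49, 29, 627], [545, 173, 6, 4, 11], [527, 180, 27, 64, 281], [523, 215, 5, 7, 20], [515, 241, 3, 2, 4], [448, 244, 8, 6, 33], [278, 281, 23, 23, 377], [201, 302, 79, 62, 2545]]
T [[344, 169, 40, 46, 1320], [400, 194, 7, 9, 45], [168, 229, 39, 50, 1893], [230, 247, 19, 20, 230], [549, 330, 11, 25, 157], [283, 378, 15, 3, 21], [273, 382, 27, 15, 101], [240, 386, 23, 11, 46], [347, 386, 12, 3, 18], [242, 397, 22, 7, 71], [229, 400, 57, 20, 458], [444, 403, 3, 2, 5], [451, 404, 3, 2, 4], [462, 406, 3, 2, 4], [479, 409, 7, 4, 10], [487, 410, 50, 10, 118]]
joint est 1.061196927651026
joint before 0.5433711506806889
+x edge 40 0.13 [60.15934713 10.04153943 49.        ] dir [0.9978821  0.06504785]
+y edge 35 0.24 [12.97051973 47.3817597  49.        ] dir [ 0.06573257 -0.9978373 ]
-y edge 29 0.29 [ 10.72995116 -47.5061694   49.        ] dir [0.06666084 0.9977757 ]
```

```bash
python3 -c "
from h import *
print(ctrl.close_job())"
```

```text
the job is handed in; nothing more can be done
None
```

The job is handed in at about 32 s of the 72 s allowed. The dish, the filter plate and the collar were done in that order.

- **Dish:** I lifted it out of the well and stood it upright on the front strip beside the jar, at about (414, 130) mm. It touched down at about 20 N, then I released it.
- **Filter plate:** The tool can only turn about its own axis, so I gripped the rib by its two ends. I tilted the plate about 10° in the jaws by pressing its free edge on the extractor's front wall (about 8 N). I then hooked it under the lip, felt the end wall (6 N) and the ledge (3 N), and lowered it along an arc at about 5 N or less. It ended in a solid 14 N stop before I released it.
- **Collar:** I turned it from two dots to three and let go; it showed almost no torque at the stop.

**Last checks, all from the cameras:**
- The plate looks flat below the wall tops, with its free edge at about x 60 mm (expected 60 ± 2).
- The pointer reads about 1.06 rad against 1.0. The same method read 0.54 at the 0.5 stop before turning, so I take it as home.
- Comparing the pictures before and after shows changes only at the dish, the filter plate, the collar and the arm. The small plate, jar, bottle and bowl show no change.

**Disagreements:**
- The two cameras placed the extractor 3 to 4 mm apart. Contact with the end wall agreed better with the top camera along x, so I relied on touch for the fit.
- The camera tilt estimates ranged from 10° to 13°.
- At the collar the y position was about 2 mm off, giving a brief 8 N sideways force when the jaws closed.

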